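# Line up settlement discs in the photo tray

## Robot

A 6-joint arm with a two-finger parallel gripper is mounted at the origin on the work surface. World frame = base frame: x ahead of the robot, y to its left, z up, the work surface at z = 0. Lengths are in m, angles in rad, forces in N, time in s.
With the tool pointing down it reaches from about 0.35 to 0.85 m from the base axis. Payload 8.1 kg.
Tool frame: the origin (TCP) lies midway between the tips of the shut fingers; the grasp point (between the pads) lies 19 mm behind it (pinch_z is the z of the grasp point in the tool frame, in m); z points along the fingers, y is the direction in which the jaws open and shut (so a half turn about z gives the same grasp; the last joint's range is limited). The gripper opens to 85 mm and grips with 20 to 120 N. Pads are 22 mm wide; open, the fingers measure 114 mm over their backs; the gripper's body (76 mm by 85 mm) begins 54 mm behind the grasp point. The pads swing forward as they close: fully open they stand 13 mm farther back than shut.
Start: joints at [1.163, 0.13, 1.488, -0, 1.523, -0.085], TCP at [0.19, 0.569, 0.231] pointing down, gripper open.
Joint ranges: [-2.96, 2.96], [-0.89, 2.26], [0.02, 2.5], [-1.34, 4.48], [0, 2.73], [-2.66, 2.66]. Speed limits (rad/s): [2.39, 2.39, 2.79, 3.14, 3.14, 3.14].

## Interface

Orientations are given as a rotation vector (axis times angle).
In Python, from workcell import * gives the robot as it stands.
- The arm moves only by the tool play_rows, never from a script. Its argument "targets" is a list that holds one entry, the list of rows, each a list of 7 numbers: the closure in counts, from 0 (fully open) to 255 (shut), then the shift along the world's x, y, z in mm, then the turn, a rotation vector about the world's x, y, z in rad. A call has 1 to 10 rows; each row is the pose to reach, as a shift and turn from the pose commanded when the call began; what a row does not reach only later rows make up. A row lasts 1/10 s, in which the tool goes at most 50 mm and 8.59 degrees, less where a joint would pass 70% of its speed; a pose out of reach is approached as far as the arm can. A call with a gripper value outside its range is refused whole. The fingers move at their own pace and stop on an object; "newtons" is the grip in N (left out, the last holds). Time passes only in rows, so rows that repeat a pose let the fingers close. It gives the time, the measured TCP pose, the force and the opening at its end, in the units of the state.
- get_obs(): the state, without advancing time (a new reading comes with each control period).
- get_image(name): name is "scene" or "top"; returns a dict with "color" (384x512x3 uint8, red, green, blue), "z_map" (384x512 float32, m along the optical axis (not along the pixel's ray), 0 where there is no reading), "mtx" (3x3 intrinsics, pixels), "cam_to_world" (4x4, takes a point from camera to world coordinates). Camera axes: x right, y down, z forward; pixel columns grow to the right and rows downward; lengths in m; the calibration is good to about 2 mm. A picture is of the moment at which its call begins.
- job_done(): hands the job in, once; it reports no verdict.
The state is a dict: "t": time; "q": joint angles; "dq": joint speeds; "effort": joint torques, N m; "eef_pos": TCP position; "tool_rot": TCP orientation; "ft_force": force on the tool from outside, world axes, zero at the start; "torque": the same for the moment, N m; "width": finger opening in m.
Only numpy, scipy, OpenCV 4.12 (cv2) and the standard library are available. Lean on these libraries where they do the work, as an engineer would, in place of code of your own. Each camera call takes 0.05 s, during which the arm holds its last target.

## Task

Get the settlement discs ready for their growth photograph: lay every terracotta disc from the rubber draining mat flat in the white photo tray, then lift the tray by its tab so that it tips on its steel-fence side and the discs slide down into one row, each touching the fence, and lower the tray flat again where it stood. Seat the grey scale block fully down in the pocket of the black holder beside the tray, and leave the other lab things where they are.

Things in the scene. Friction and masses are not known exactly. Their poses are not given: they have to be found in the camera images.
- tray: loose white plastic photo tray, 183 (x) by 350 mm (y) outside, rim 30 mm high, 0.6 kg empty, rubber underside, flat on the bench, turned under 10 degrees. Origin at its underside, below the middle of the inner floor. x points from the fence (side near the robot) to the lift tab (far side), y along the fence, z up. Lifted by the tab, it pivots on the lower outer edge of the fence side: x = -93 mm, z = 0
- tray_floor (a point): middle of the tray's inner floor surface, 6 mm above its underside; axes as the tray's. The floor is 170 mm (x) by 340 mm (y) inside the walls, which are 24 mm high over it. Floor and walls are wet and very slippery: discs start to slide when the tray is tipped 4 to 6 degrees; 20 to 25 degrees brings them all the way
- tray_fence (a point): foot of the fence on the tray floor, at the middle of its length: x = -85 mm, y = 0, z = 6 mm in the tray's frame. The fence is the straight steel wall with rule marks on the tray's near side, 340 mm long, its inner face at this x, 8 mm thick
- tray_tab (a point): grip point of the lift tab outside the tray's far wall: x = 95 mm, y = 0, z = 44 mm in the tray's frame; axes as the tray's. The tab is an upright white plate 10 mm thick (x), 90 mm long (y), its top 12 mm above this point and 26 mm above the rim (it stands against the 5 mm far wall, which ends 14 mm below this point)
- disc1_c (a point): centre (half-way up) of a round unglazed terracotta settlement disc, 60 mm across and 10 mm thick, about 85 g, with a dark bolt hole mark in the middle and some green growth on its upper face; z up. It starts flat on the draining mat. Between three and five of the five discs are there; an absent one reads None
- disc2_c (a point): centre (half-way up) of a round unglazed terracotta settlement disc, 60 mm across and 10 mm thick, about 85 g, with a dark bolt hole mark in the middle and some green growth on its upper face; z up. It starts flat on the draining mat. Between three and five of the five discs are there; an absent one reads None
- disc3_c (a point): centre (half-way up) of a round unglazed terracotta settlement disc, 60 mm across and 10 mm thick, about 85 g, with a dark bolt hole mark in the middle and some green growth on its upper face; z up. It starts flat on the draining mat. Between three and five of the five discs are there; an absent one reads None
- disc4_c (a point): centre (half-way up) of a round unglazed terracotta settlement disc, 60 mm across and 10 mm thick, about 85 g, with a dark bolt hole mark in the middle and some green growth on its upper face; z up. It starts flat on the draining mat. Between three and five of the five discs are there; an absent one reads None
- disc5_c (a point): centre (half-way up) of a round unglazed terracotta settlement disc, 60 mm across and 10 mm thick, about 85 g, with a dark bolt hole mark in the middle and some green growth on its upper face; z up. It starts flat on the draining mat. Between three and five of the five discs are there; an absent one reads None
- mat: fixed black rubber draining mat, 235 mm (x) by 310 mm (y), 4 mm thick; origin at its underside centre. The discs and a Petri dish lie on it
- scale_c (a point): centre (half-way up) of the loose grey scale block, 100 mm (its x) by 55 mm (its y) by 14 mm high, about 120 g, black and white check bar along the middle of its upper face; lies flat on the bench
- pocket (a point): centre of the floor of the pocket in the fixed black scale holder (140 mm in x by 85 mm in y by 16 mm high), 10 mm above the bench. The pocket is 104 mm (x) by 59 mm (y) and 6 mm deep with a 1.5 mm chamfer; axes along its sides. Seated, the scale block lies along it, either way round, its centre 7 mm above this point, standing 8 mm proud of the holder
- dish: bystander: round clear Petri dish 60 mm across, 14 mm high, lying among the discs on the mat; origin at its underside
- beaker: bystander: glass beaker 72 mm across, 92 mm high; origin at its underside
- washbottle: bystander: white bottle with red cap, 68 mm across, 170 mm high; origin at its underside
- jar: bystander: amber jar with white lid, 72 mm across, 85 mm high; origin at its underside
- forceps: bystander: steel forceps 140 mm long lying flat on the bench beyond the tray, 7 mm high; origin at the middle
Mind the look-alikes: they are no part of the job. Leave any turquoise look-alike of the part that bears disc3_c alone.

How it is judged:
By the outcome, as a careful person would: the job done as asked, in the order asked, and still so for the second after the job is handed in, with the robot touching nothing.
Of disc1, disc2, disc3, disc4, disc5 only 3 to 5 are there at a start; the rules pass over those that are not, and their reading is None.
At some moment in a run one of disc1, disc2, disc3, disc4, disc5, scale may be knocked a few centimetres aside while the robot is not near it.
It also fails if it takes over 210 s, if anything falls off the work surface, if the arm or the gripper's body presses on something with over 40 N, if the wrist force passes 120 N, or if a joint passes its speed limit or range.

## Working session

There is one attempt and no reset: what is moved stays moved. The work goes in short steps, Python scripts to look and compute and a tool call to move; the robot and the scene stay as the last step left them, time stands still between calls to the robot, and variables do not carry over. Pictures are saved under pics/ and viewed, and the job is handed in when it is done.

Besides the shell and the picture viewer there is one more tool, called by a JSON object that holds its "method" and its "body". play_rows: Moves the arm, as the interface text tells. Its arguments: {"type":"object","properties":{"targets":{"type":"array"},"newtons":{"type":"number"}},"required":["targets"]}

```bash
mkdir -p pics; ls; python3 - <<'E'
from workcell import *
import cv2,numpy as np
o=get_obs(); print({k:np.round(v,3) for k,v in o.items()})
for n in ["scene","top"]:
    im=get_image(n); cv2.imwrite(f"pics/{n}0.png",cv2.resize(im["color"][:,:,::-1],(800,600),interpolation=cv2.INTER_CUBIC))
    np.savez(f"{n}0.npz",**im); print(n,im["mtx"].round(1).tolist(),im["cam_to_world"].round(3).tolist())
E
```

```text
pics
{'t': np.float64(0.0), 'q': array([ 1.163,  0.131,  1.489,  0.   ,  1.523, -0.085]), 'dq': array([ 0.   ,  0.001, -0.   , -0.   , -0.001,  0.001]), 'effort': array([-3.0000e-03, -5.6939e+01, -5.0055e+01, -0.0000e+00,  1.4000e-02,
       -0.0000e+00]), 'eef_pos': array([0.19 , 0.569, 0.23 ]), 'tool_rot': array([-5.05e-01, -3.10e+00,  3.00e-03]), 'ft_force': array([-0.167,  0.712,  0.29 ]), 'torque': array([ 0.039,  0.02 , -0.009]), 'width': np.float64(0.085)}
scene [[383.1, 0.0, 250.8], [0.0, 383.1, 190.8], [0.0, 0.0, 1.0]] [[0.708, 0.389, -0.589, 1.238], [0.706, -0.413, 0.575, -0.598], [-0.02, -0.823, -0.567, 0.675], [0.0, 0.0, 0.0, 1.0]]
top [[379.0, 0.0, 252.1], [0.0, 379.0, 190.1], [0.0, 0.0, 1.0]] [[0.003, -0.999, 0.042, 0.525], [-1.0, -0.003, -0.001, 0.034], [0.002, -0.042, -0.999, 1.088], [0.0, 0.0, 0.0, 1.0]]
```

View pics/top0.png

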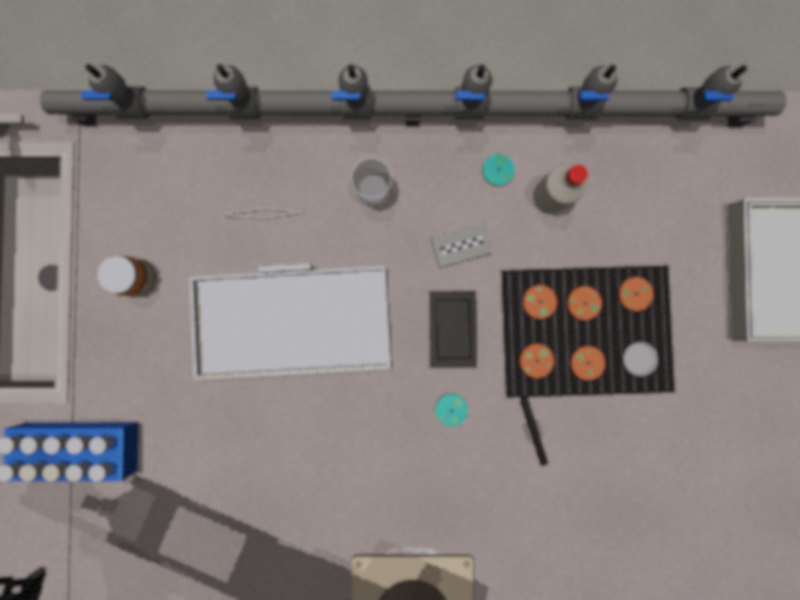

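View pics/scene0.png

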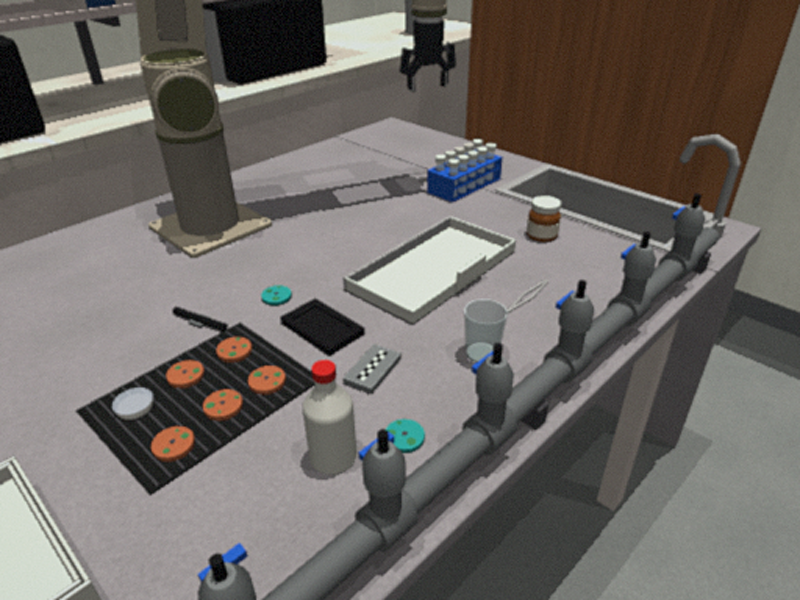

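The top view shows all five discs on the mat, at view pixels (540,301), (585,303), (637,293), (537,360) and (589,363). The Petri dish is at (640,359), the tray at about (290,322), the holder at (453,329) and the scale block at (461,245). Two turquoise decoys lie on the bench.

```bash
cat > h.py <<'E'
from workcell import *
import cv2,numpy as np
from scipy.spatial.transform import Rotation as R
def cast(im,uv,z):
    uv=np.atleast_2d(uv).astype(float); K=im["mtx"]; T=im["cam_to_world"]
    d=np.c_[(uv-K[:2,2])/[K[0,0],K[1,1]],np.ones(len(uv))]@T[:3,:3].T
    o=T[:3,3]; s=(z-o[2])/d[:,2]; return o+s[:,None]*d
def orange(im,z=0.014,zs=None):
    hsv=cv2.cvtColor(im["color"],cv2.COLOR_RGB2HSV)
    m=cv2.inRange(hsv,(3,110,60),(16,255,255)); m=cv2.morphologyEx(m,cv2.MORPH_CLOSE,np.ones((5,5)))
    out=[]
    for c in cv2.findContours(m,cv2.RETR_EXTERNAL,cv2.CHAIN_APPROX_NONE)[0]:
        if cv2.contourArea(c)<150: continue
        p=cast(im,c[:,0,:],z); (x,y),r=cv2.minEnclosingCircle((p[:,:2]*1000).astype(np.float32))
        e=cv2.fitEllipse((p[:,:2]*1000).astype(np.float32))
        out.append([round(e[0][0],1),round(e[0][1],1),round(e[1][0]),round(e[1][1])])
    return sorted(out)
def rect(im,m,z,amin=100):
    out=[]
    for c in cv2.findContours(m,cv2.RETR_EXTERNAL,cv2.CHAIN_APPROX_NONE)[0]:
        if cv2.contourArea(c)<amin: continue
        p=(cast(im,c[:,0,:],z)[:,:2]*1000).astype(np.float32)
        out.append((cv2.minAreaRect(p),cv2.contourArea(c)))
    return out
def snap(name,tag,box=None):
    im=get_image(name); c=im["color"][:,:,::-1]
    if box: c=c[box[1]:box[3],box[0]:box[2]]
    f=min(800/c.shape[1],600/c.shape[0]); cv2.imwrite(f"pics/{tag}.png",cv2.resize(c,None,fx=f,fy=f,interpolation=cv2.INTER_CUBIC)); return im
def pose():
    o=get_obs(); r=R.from_rotvec(o["tool_rot"]).as_matrix()
    print("t",round(float(o["t"]),2),"tcp",(o["eef_pos"]*1000).round(1),"yaw_y(jaw) deg",np.degrees(np.arctan2(r[1,1],r[0,1])).round(2),"zaxis",r[:,2].round(3),"F",o["ft_force"].round(1),"w",round(float(o["width"])*1000,1),"q",o["q"].round(2)); return o
def delta(x,y,z,jaw):
    o=pose(); r=R.from_rotvec(o["tool_rot"]).as_matrix(); a=np.arctan2(r[1,1],r[0,1]); 
    d=(np.radians(jaw)-a+np.pi/2)%np.pi-np.pi/2
    print("delta",(np.array([x,y,z])-o["eef_pos"]*1000).round(1),"turn",round(d,4))
E
python3 - <<'E'
from h import *
t=dict(np.load("top0.npz")); s=dict(np.load("scene0.npz"))
print("top",orange(t)); print("scene",orange(s))
hsv=cv2.cvtColor(t["color"],cv2.COLOR_RGB2HSV); print("mat z",end=' ')
def at(u,v): return hsv[int(v*.64),int(u*.64)]
for n,p in dict(tray=(290,320),rim=(300,375),wallL=(195,330),tab=(285,267),bench=(400,450),holder=(437,330),pocket=(453,330),block=(445,260)).items():
    print(n,p,at(*p), t["z_map"][int(p[1]*.64),int(p[0]*.64)].round(4))
pose()
def crop(b,tag):
    c=t["color"][b[1]:b[3],b[0]:b[2],::-1]; f=min(800/c.shape[1],600/c.shape[0]); cv2.imwrite(tag,cv2.resize(c,None,fx=f,fy=f,interpolation=cv2.INTER_NEAREST))
crop((110,160,260,250),"pics/c_tray.png"); crop((265,140,325,240),"pics/c_scale.png")
E
```

```text
top [[454.0, -317.7, 63, 65], [457.8, -225.2, 64, 64], [562.7, -312.9, 64, 65], [564.7, -231.6, 64, 64], [579.4, -406.4, 64, 65]]
scene [[-150.1, 2445.0, 2028, 3403], [454.0, -320.0, 60, 69], [457.9, -227.6, 60, 69], [562.8, -315.8, 60, 68], [565.3, -234.1, 61, 67], [579.5, -409.3, 60, 67]]
mat z tray (290, 320) [128   5 186] 1.0772
rim (300, 375) [  5  18 152] 1.0835
wallL (195, 330) [135   3 150] 1.0566
tab (285, 267) [140   4 177] 1.035
bench (400, 450) [  2  22 152] 1.0751
holder (437, 330) [12 23 55] 1.072
pocket (453, 330) [ 6 19 66] 1.0742
block (445, 260) [ 20  10 147] 1.0818
t 0.1 tcp [190.1 568.5 230.3] yaw_y(jaw) deg 71.5 zaxis [-0.001 -0.002 -1.   ] F [-0.3  0.2  0.8] w 85.4 q [ 1.16  0.13  1.49 -0.    1.52 -0.09]
```

View pics/c_tray.png

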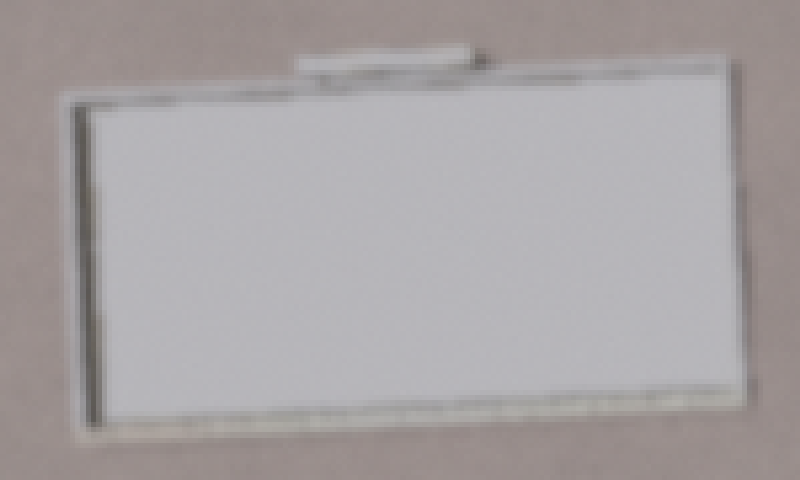

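View pics/c_scale.png

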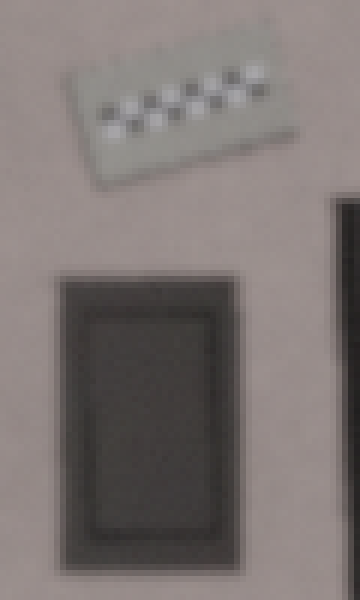

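```bash
python3 - <<'E'
from h import *
t=dict(np.load("top0.npz")); s=dict(np.load("scene0.npz"))
# manual corners from crop, rim outer at z=.03
c=np.array([[62,93],[730,58],[746,406],[78,438]])/5.3333+[110,160]-0.5
p=cast(t,c,.03)*1000; print("rim corners",p[:,:2].round(1).tolist())
print("sides",[round(float(np.linalg.norm(p[i]-p[i-1])),1) for i in range(4)],"ctr",p.mean(0).round(1))
v=(p[0]+p[3]-p[1]-p[2])[:2]; print("y axis ang",np.degrees(np.arctan2(v[1],v[0])))
c=np.array([[297,60],[475,48]])/5.3333+[110,160]-.5; print("tab top back?",cast(t,c,.056).round(4)*1000)
lab=cv2.cvtColor(t["color"],cv2.COLOR_RGB2LAB).astype(int); 
m=((lab[:,:,2]<127)&(lab[:,:,0]>150)).astype(np.uint8); m[:,:110]=0;m[:,262:]=0;m[:150]=0;m[260:]=0
for r,a in rect(t,m,.006): print("floor",r,a)
g=cv2.cvtColor(t["color"],cv2.COLOR_RGB2GRAY)
m=(g<105).astype(np.uint8); m[:,:268]=0;m[:,318:]=0;m[:175]=0;m[245:]=0
for r,a in rect(t,m,.016): print("holder",r,a)
hsv=cv2.cvtColor(t["color"],cv2.COLOR_RGB2HSV)
print(hsv[150:160:3,285:310:6].tolist())
m=((lab[:,:,1]<130)).astype(np.uint8)*255; m[:,:268]=0;m[:,322:]=0;m[:138]=0;m[176:]=0; m=cv2.morphologyEx(m,cv2.MORPH_CLOSE,np.ones((3,3)))
for r,a in rect(t,m,.014): print("block",r,a)
lab=cv2.cvtColor(s["color"],cv2.COLOR_RGB2LAB).astype(int)
m=((lab[:,:,1]<130)).astype(np.uint8)*255; mm=np.zeros_like(m); mm[215:255,215:262]=255; m&=mm; m=cv2.morphologyEx(m,cv2.MORPH_CLOSE,np.ones((3,3)))
for r,a in rect(s,m,.014): print("block scene",r,a)
cv2.imwrite("pics/bs.png",cv2.resize(np.hstack([s["color"][190:270,170:280,::-1],cv2.cvtColor(m[190:270,170:280],cv2.COLOR_GRAY2BGR)]),None,fx=3.6,fy=3.6))
# scene rim corners crop
c=s["color"][130:210,210:340,::-1]; cv2.imwrite("pics/ts.png",cv2.resize(c,None,fx=6,fy=6,interpolation=cv2.INTER_NEAREST))
E
```

```text
rim corners [[606.4, 399.2], [625.8, 48.8], [443.8, 39.8], [426.3, 387.7]]
sides [180.5, 350.9, 182.2, 348.3] ctr [525.6 218.9  30. ]
y axis ang 93.02650439804158
tab top back? [[621.7 270.2  56. ]
 [628.1 179.1  56. ]]
floor ((530.0484619140625, 215.4403076171875), (169.6290740966797, 338.63037109375), 3.3530709743499756) 6447.0
holder ((515.3189086914062, -73.37078857421875), (135.69639587402344, 82.18367767333984), 0.008320887573063374) 1390.0
[[[10, 16, 146], [15, 11, 143], [15, 11, 145], [20, 11, 141], [15, 10, 147]], [[20, 11, 143], [20, 11, 144], [18, 10, 131], [0, 5, 110], [8, 7, 139]], [[10, 5, 150], [150, 2, 135], [130, 5, 144], [140, 5, 159], [10, 11, 138]], [[140, 5, 143], [135, 3, 165], [10, 5, 154], [15, 11, 143], [17, 12, 143]]]
block ((666.4993896484375, -89.39080810546875), (54.6323356628418, 99.2924575805664), 15.44873332977295) 597.0
block scene ((662.7642211914062, -92.96886444091797), (128.4300537109375, 154.82313537597656), 43.67967224121094) 1144.5
```

View pics/ts.png

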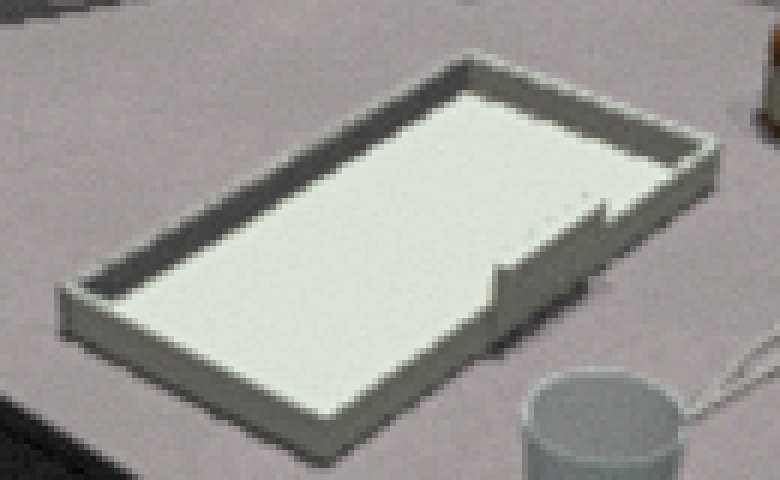

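View pics/bs.png

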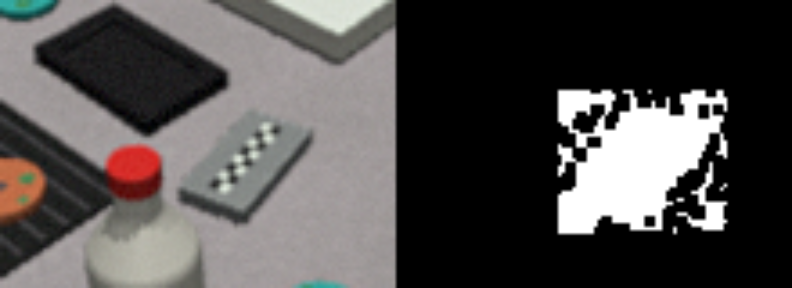

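```bash
python3 - <<'E'
from h import *
t=dict(np.load("top0.npz")); s=dict(np.load("scene0.npz"))
c=np.array([[62,288],[470,52],[720,145]])/6+[210,130]-.5
p=cast(s,c,.03)*1000; print(p.round(1)); print("ctr",(p[0]+p[2])[:2]/2, np.linalg.norm(p[1]-p[0]),np.linalg.norm(p[2]-p[1]))
v=p[1]-p[0]; print(np.degrees(np.arctan2(v[1],v[0])))
c=np.array([[36,50],[115,6],[229,77],[150,124]])/3.6+[170,190]-.5
p=cast(s,c,.016)*1000; print("holder",p.round(1).tolist(), p.mean(0).round(1)); v=p[2]-p[1];print(np.degrees(np.arctan2(v[1],v[0])))
c=np.array([[183,187],[250,108],[312,128],[243,212]])/3.6+[170,190]-.5
p=cast(s,c,.014)*1000; print("block",p.round(1).tolist(), p.mean(0).round(1)); v=p[1]-p[0];print(np.degrees(np.arctan2(v[1],v[0])))
# pocket edges in top crop
c=np.array([[85,315],[212,315],[218,530],[92,535]])/6+[265,140]-.5
p=cast(t,c,.016)*1000; print("pocket top",p.round(1).tolist(),p.mean(0).round(1))
c=np.array([[60,276],[237,276],[242,570],[62,572]])/6+[265,140]-.5
p=cast(t,c,.016)*1000; print("holder top",p.round(1).tolist(),p.mean(0).round(1))
E
```

```text
[[445.7  40.8  30. ]
 [425.9 391.4  30. ]
 [606.1 398.9  30. ]]
ctr [525.86963083 219.86068194] 351.2123120164403 180.32398062981966
93.22182428743778
holder [[448.1, -118.6, 16.0], [445.8, -34.8, 16.0], [587.8, -35.3, 16.0], [587.1, -115.6, 16.0]] [517.2 -76.1  16. ]
-0.22634000133081414
block [[656.0, -143.4, 14.0], [625.9, -49.0, 14.0], [676.7, -33.4, 14.0], [705.5, -131.5, 14.0]] [666.  -89.3  14. ]
107.68557628671739
pocket top [[566.0, -42.7, 16.0], [566.1, -102.6, 16.0], [465.0, -105.2, 16.0], [462.5, -45.9, 16.0]] [514.9 -74.1  16. ]
holder top [[584.4, -30.9, 16.0], [584.6, -114.5, 16.0], [446.3, -116.4, 16.0], [445.1, -31.8, 16.0]] [515.1 -73.4  16. ]
```

{"method": "play_rows", "body": {"targets": [[[0, 290, -318, -80, 0, 0, -0.7], [0, 290, -318, -80, 0, 0, -0.7], [0, 290, -318, -80, 0, 0, -0.7], [0, 290, -318, -80, 0, 0, -0.7], [0, 290, -318, -80, 0, 0, -0.7], [0, 290, -318, -80, 0, 0, -0.7], [0, 290, -318, -80, 0, 0, -0.7], [0, 290, -318, -80, 0, 0, -0.7], [0, 290, -318, -80, 0, 0, -0.7], [0, 290, -318, -80, 0, 0, -0.7]]], "newtons": 40}}

```text
t: 1.1
eef_pos: [0.4821, 0.2469, 0.1496]
tool_rot: [-1.544, -2.736, 0.004]
ft_force: [0.1, -0.4, -0.9]
width: 0.0853
```

```bash
python3 - <<'E'
from h import *
delta(457.8,-226.4,60,0)
E
```

```text
t 1.1 tcp [482.1 246.9 149.6] yaw_y(jaw) deg 31.13 zaxis [-0.001 -0.002 -1.   ] F [ 0.1 -0.4 -0.9] w 85.3 q [ 0.38  0.03  1.75 -0.    1.37 -0.16]
delta [ -24.3 -473.3  -89.6] turn -0.5433
```

{"method": "play_rows", "body": {"targets": [[[0, -24, -473, -40, 0, 0, -0.543], [0, -24, -473, -40, 0, 0, -0.543], [0, -24, -473, -40, 0, 0, -0.543], [0, -24, -473, -40, 0, 0, -0.543], [0, -24, -473, -40, 0, 0, -0.543], [0, -24, -473, -40, 0, 0, -0.543], [0, -24, -473, -40, 0, 0, -0.543], [0, -24, -473, -40, 0, 0, -0.543], [0, -24, -473, -70, 0, 0, -0.543], [0, -24, -473, -90, 0, 0, -0.543]]]}}

```text
t: 2.1
eef_pos: [0.458, -0.2257, 0.0632]
tool_rot: [2.213, 2.221, 0.002]
ft_force: [1.6, -0.8, 0.0]
width: 0.0848
```

{"method": "play_rows", "body": {"targets": [[[0, 0, 0, 0, 0, 0, 0], [0, 0, 0, 0, 0, 0, 0]]]}}

```text
t: 2.3
eef_pos: [0.4552, -0.2213, 0.0601]
tool_rot: [-2.215, -2.223, 0.001]
ft_force: [0.7, 0.4, 0.2]
width: 0.0852
```

```bash
python3 - <<'E'
from h import *
im=snap("top","top1"); print(orange(im)); im=snap("scene","sc1"); print(orange(im)); delta(457.8,-226.4,2,0)
E
```

```text
[[459.7, -213.9, 39, 64], [562.6, -312.8, 64, 65], [564.5, -231.6, 63, 65], [579.5, -406.5, 64, 65]]
[[-151.2, 2446.1, 2029, 3400], [454.9, -320.1, 60, 67], [459.7, -228.3, 60, 67], [562.9, -315.6, 60, 68], [565.2, -234.4, 61, 68], [579.7, -409.5, 60, 68]]
t 2.4 tcp [ 457.  -221.2   62.2] yaw_y(jaw) deg 0.33 zaxis [ 0.001 -0.    -1.   ] F [-0.2  0.2  0.4] w 85.3 q [-0.55  0.03  1.91  0.    1.19 -0.56]
delta [  0.8  -5.2 -60.2] turn -0.0058
```

View pics/sc1.png

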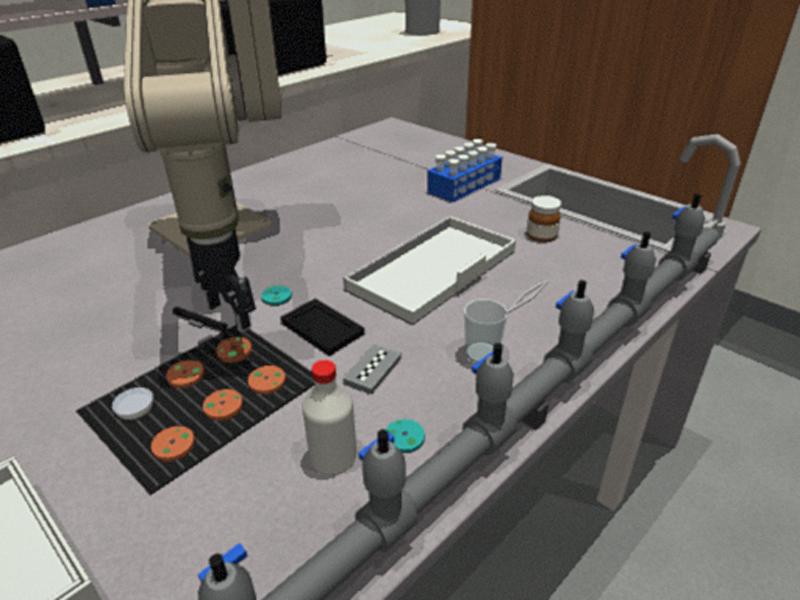

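View pics/top1.png

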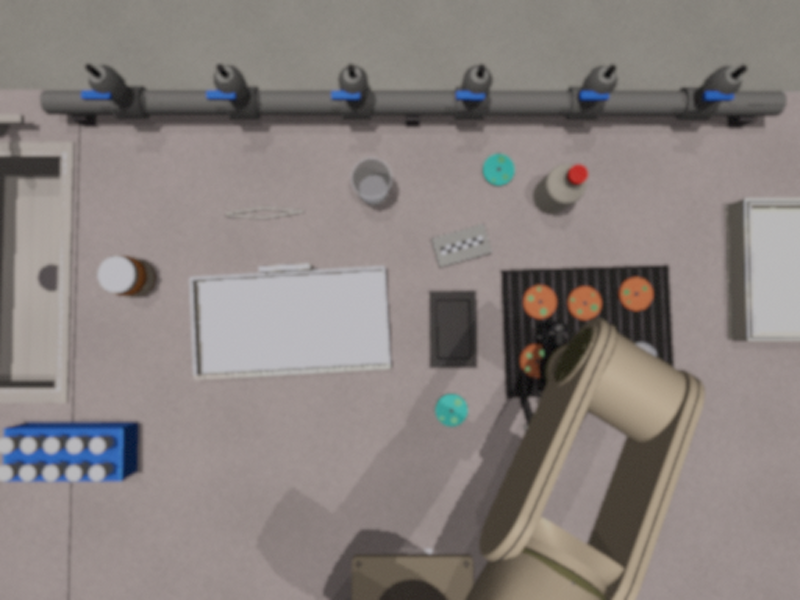

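{"method": "play_rows", "body": {"targets": [[[30, 1, -5, -30, 0, 0, -0.006], [30, 1, -5, -30, 0, 0, -0.006], [30, 1, -5, -30, 0, 0, -0.006], [30, 1, -5, -30, 0, 0, -0.006]]]}}

```text
t: 2.8
eef_pos: [0.4585, -0.2268, 0.0331]
tool_rot: [2.22, 2.22, 0.001]
ft_force: [-0.0, -0.4, -0.8]
width: 0.0752
```

```bash
python3 - <<'E'
from h import *
delta(457.8,-227,2,0)
E
```

```text
t 2.8 tcp [ 458.5 -226.8   33.1] yaw_y(jaw) deg 0.01 zaxis [ 0.002 -0.001 -1.   ] F [-0.  -0.4 -0.8] w 75.2 q [-0.56  0.09  1.92  0.    1.14 -0.56]
delta [ -0.7  -0.2 -31.1] turn -0.0002
```

{"method": "play_rows", "body": {"targets": [[[30, 0, 0, -20, 0, 0, 0], [30, 0, 0, -26, 0, 0, 0], [30, 0, 0, -30, 0, 0, 0], [30, 0, 0, -30, 0, 0, 0], [130, 0, 0, -30, 0, 0, 0], [130, 0, 0, -30, 0, 0, 0], [130, 0, 0, -30, 0, 0, 0], [130, 0, 0, -30, 0, 0, 0]]]}}

```text
t: 3.6
eef_pos: [0.4579, -0.2274, 0.0024]
tool_rot: [2.222, 2.219, 0.0]
ft_force: [-1.7, 1.0, 6.9]
width: 0.0579
```

```bash
python3 - <<'E'
from h import *
for i in range(3): pose()
snap("scene","sc2",(100,170,250,300))
pose()
E
```

```text
t 3.6 tcp [ 457.9 -227.4    2.4] yaw_y(jaw) deg -0.06 zaxis [ 0.001 -0.001 -1.   ] F [-1.7  1.   6.9] w 57.9 q [-0.56  0.14  1.93 -0.    1.08 -0.56]
t 3.6 tcp [ 457.9 -227.4    2.4] yaw_y(jaw) deg -0.06 zaxis [ 0.001 -0.001 -1.   ] F [-1.7  1.   6.9] w 57.9 q [-0.56  0.14  1.93 -0.    1.08 -0.56]
t 3.6 tcp [ 457.9 -227.4    2.4] yaw_y(jaw) deg -0.06 zaxis [ 0.001 -0.001 -1.   ] F [-1.7  1.   6.9] w 57.9 q [-0.56  0.14  1.93 -0.    1.08 -0.56]
t 3.65 tcp [ 458.  -227.4    2.4] yaw_y(jaw) deg -0.06 zaxis [ 0.001 -0.001 -1.   ] F [-1.1  1.2  6.1] w 57.8 q [-0.56  0.14  1.93  0.    1.08 -0.56]
```

View pics/sc2.png

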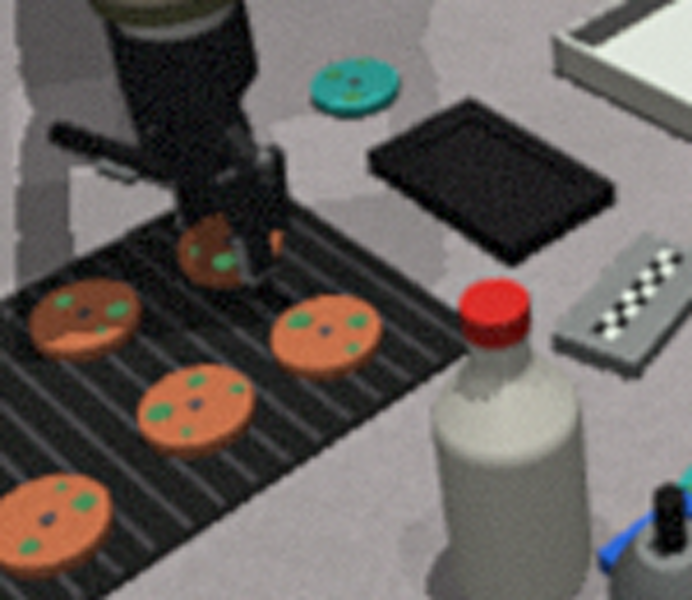

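{"method": "play_rows", "body": {"targets": [[[130, 0, 0, 20, 0, 0, 0], [130, 0, 0, 50, 0, 0, 0], [130, 0, 0, 70, 0, 0, 0], [130, 0, 0, 70, 0, 0, 0]]]}}

```text
t: 4.05
eef_pos: [0.4597, -0.2285, 0.075]
tool_rot: [2.218, 2.216, 0.002]
ft_force: [0.2, -0.5, -0.3]
width: 0.0579
```

```bash
python3 - <<'E'
from h import *
snap("scene","sc3",(100,170,250,300))
delta(534.8,89,75,3.2)
E
```

```text
t 4.1 tcp [ 458.6 -227.8   73. ] yaw_y(jaw) deg -0.06 zaxis [ 0.003 -0.002 -1.   ] F [-0.8  0.2 -2.3] w 57.4 q [-0.56  0.03  1.9  -0.    1.21 -0.56]
delta [ 76.2 316.8   2. ] turn 0.0569
```

View pics/sc3.png

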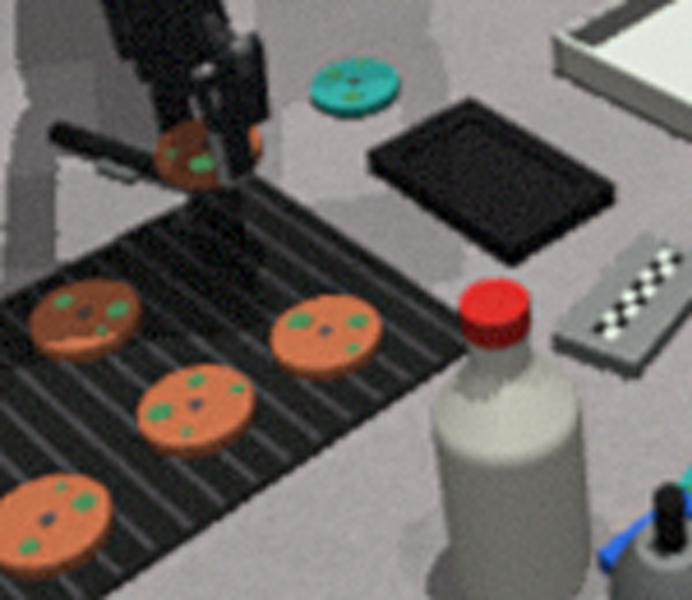

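{"method": "play_rows", "body": {"targets": [[[130, 76, 317, 0, 0, 0, 0.057], [130, 76, 317, 0, 0, 0, 0.057], [130, 76, 317, 0, 0, 0, 0.057], [130, 76, 317, 0, 0, 0, 0.057], [130, 76, 317, 0, 0, 0, 0.057], [130, 76, 317, 0, 0, 0, 0.057], [130, 76, 317, 0, 0, 0, 0.057], [130, 76, 317, -30, 0, 0, 0.057], [130, 76, 317, -38, 0, 0, 0.057], [130, 76, 317, -38, 0, 0, 0.057]]]}}

```text
t: 5.1
eef_pos: [0.5302, 0.0896, 0.03]
tool_rot: [-2.155, -2.28, 0.008]
ft_force: [0.3, -0.8, -0.7]
width: 0.0577
```

```bash
python3 - <<'E'
from h import *
im=snap("scene","sc4",(210,120,350,225))
print(orange(im)); delta(534.8,89,5,3.2)
E
```

```text
[[-151.4, 2446.1, 2027, 3400], [454.4, -320.1, 60, 70], [563.0, -315.9, 60, 69], [565.4, -234.2, 61, 68], [579.7, -409.7, 60, 68]]
t 5.15 tcp [531.6  89.4  31.6] yaw_y(jaw) deg 3.17 zaxis [-0.004 -0.    -1.   ] F [ 0.2 -0.6 -1. ] w 57.9 q [ 0.07  0.16  1.84 -0.    1.15  0.02]
delta [  3.2  -0.4 -26.6] turn 0.0005
```

View pics/sc4.png

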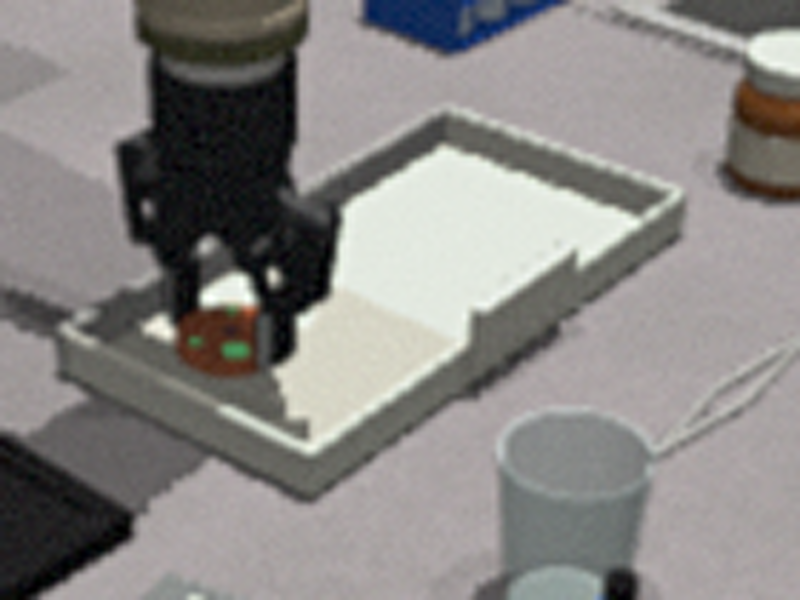

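{"method": "play_rows", "body": {"targets": [[[130, 3, 0, -15, 0, 0, 0], [130, 3, 0, -23, 0, 0, 0], [130, 3, 0, -27, 0, 0, 0], [130, 3, 0, -27, 0, 0, 0], [90, 3, 0, -27, 0, 0, 0], [50, 3, 0, -27, 0, 0, 0], [30, 3, 0, -27, 0, 0, 0], [30, 3, 0, -27, 0, 0, 0], [30, 3, 0, 10, 0, 0, 0], [30, 3, 0, 50, 0, 0, 0]]]}}

```text
t: 6.15
eef_pos: [0.5344, 0.0899, 0.0824]
tool_rot: [-2.156, -2.281, 0.005]
ft_force: [1.8, 0.1, 1.9]
width: 0.0753
```

```bash
python3 - <<'E'
from h import *
im=snap("scene","sc5",(210,120,350,225))
print(orange(im)); delta(564.8,-233.3,60,0)
E
```

```text
[[-150.9, 2445.9, 2028, 3401], [454.3, -320.1, 60, 69], [563.1, -315.8, 60, 69], [565.7, -234.4, 60, 69], [579.7, -409.8, 60, 68]]
t 6.2 tcp [539.9  90.4  91.5] yaw_y(jaw) deg 3.22 zaxis [ 0.008  0.001 -1.   ] F [5.5 1.2 5.1] w 75.4 q [0.07 0.09 1.79 0.   1.25 0.02]
delta [  24.9 -323.7  -31.5] turn -0.0562
```

View pics/sc5.png

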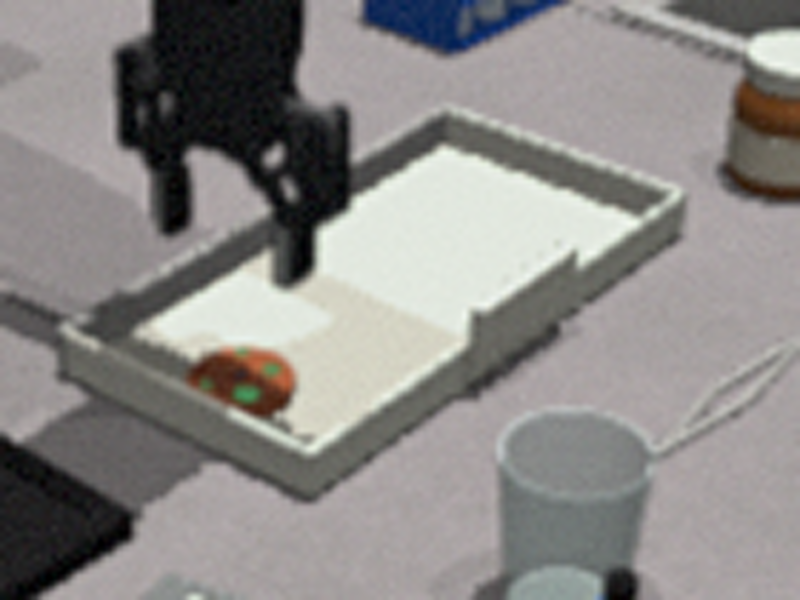

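{"method": "play_rows", "body": {"targets": [[[30, 29, -322, -2, 0, 0, -0.056], [30, 29, -322, -2, 0, 0, -0.056], [30, 29, -322, -2, 0, 0, -0.056], [30, 29, -322, -2, 0, 0, -0.056], [30, 29, -322, -2, 0, 0, -0.056], [30, 29, -322, -2, 0, 0, -0.056], [30, 29, -322, -10, 0, 0, -0.056], [30, 29, -322, -40, 0, 0, -0.056], [30, 29, -322, -40, 0, 0, -0.056], [30, 29, -322, -40, 0, 0, -0.056]]]}}

```text
t: 7.2
eef_pos: [0.5644, -0.2312, 0.0426]
tool_rot: [-2.22, -2.22, 0.001]
ft_force: [0.5, -1.0, 0.5]
width: 0.0752
```

```bash
python3 - <<'E'
from h import *
im=snap("top","t6",(100,150,330,260))
print(orange(im,.016)); delta(564.8,-233.3,5.5,0)
E
```

```text
[[453.5, -318.5, 61, 62], [535.5, 91.0, 46, 51], [565.1, -217.4, 34, 61]]
t 7.25 tcp [ 565.4 -231.4   43.8] yaw_y(jaw) deg 0.04 zaxis [-0.  0. -1.] F [ 0.7  0.1 -0.3] w 75.1 q [-0.47  0.32  1.62  0.    1.2  -0.47]
delta [ -0.6  -1.9 -38.3] turn -0.0007
```

View pics/t6.png

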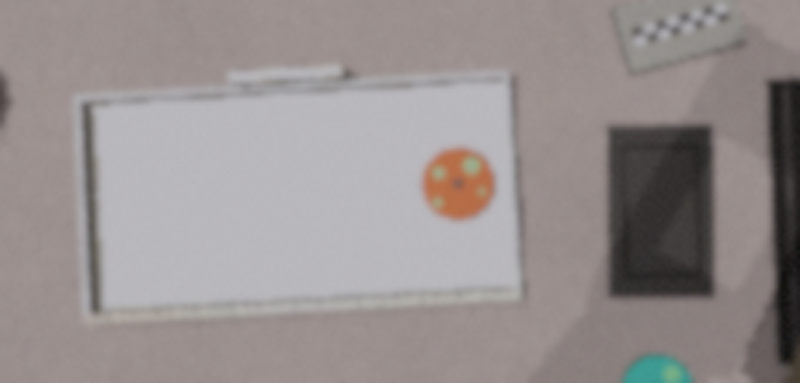

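{"method": "play_rows", "body": {"targets": [[[30, -1, -2, -25, 0, 0, 0], [30, -1, -2, -34, 0, 0, 0], [30, -1, -2, -38, 0, 0, 0], [30, -1, -2, -38, 0, 0, 0], [130, -1, -2, -38, 0, 0, 0], [130, -1, -2, -38, 0, 0, 0], [130, -1, -2, -38, 0, 0, 0], [130, -1, -2, -38, 0, 0, 0]]]}}

```text
t: 8.05
eef_pos: [0.5655, -0.2343, 0.0071]
tool_rot: [2.22, 2.22, 0.001]
ft_force: [-1.1, 1.1, 6.7]
width: 0.0568
```

{"method": "play_rows", "body": {"targets": [[[130, 0, 0, 20, 0, 0, 0], [130, 0, 0, 50, 0, 0, 0], [130, 0, 0, 70, 0, 0, 0], [130, 0, 0, 70, 0, 0, 0]]]}}

```text
t: 8.45
eef_pos: [0.5671, -0.2354, 0.08]
tool_rot: [2.216, 2.216, 0.004]
ft_force: [0.3, 0.3, -1.0]
width: 0.0564
```

```bash
python3 - <<'E'
from h import *
im=snap("scene","sc7",(100,170,250,300))
delta(531.1,153.9,75,3.2)
E
```

```text
t 8.5 tcp [ 565.9 -234.8   77.7] yaw_y(jaw) deg 0.0 zaxis [ 0.004 -0.002 -1.   ] F [-0.7 -1.1 -2. ] w 56.7 q [-0.48  0.28  1.61 -0.    1.25 -0.48]
delta [-34.8 388.7  -2.7] turn 0.0558
```

View pics/sc7.png

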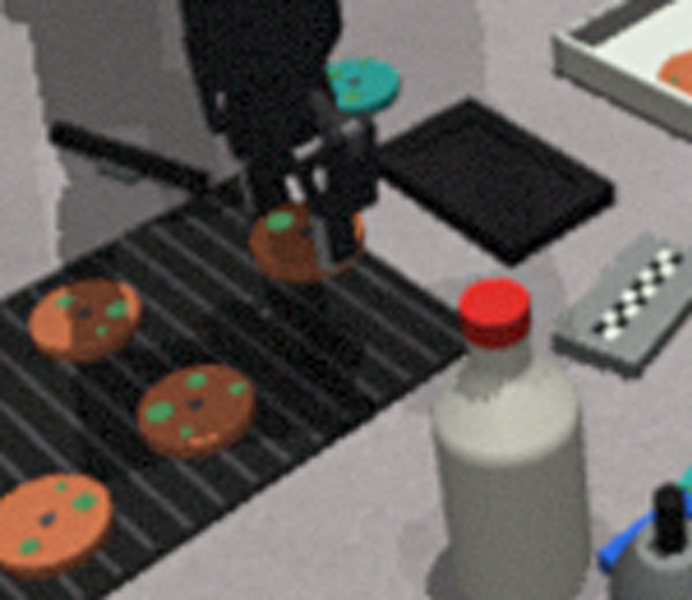

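{"method": "play_rows", "body": {"targets": [[[130, -34, 388, 0, 0, 0, 0.056], [130, -34, 388, 0, 0, 0, 0.056], [130, -34, 388, 0, 0, 0, 0.056], [130, -34, 388, 0, 0, 0, 0.056], [130, -34, 388, 0, 0, 0, 0.056], [130, -34, 388, 0, 0, 0, 0.056], [130, -34, 388, 0, 0, 0, 0.056], [130, -34, 388, -20, 0, 0, 0.056], [130, -34, 388, -40, 0, 0, 0.056], [130, -34, 388, -40, 0, 0, 0.056]]]}}

```text
t: 9.5
eef_pos: [0.5263, 0.1546, 0.0308]
tool_rot: [-2.152, -2.282, 0.01]
ft_force: [-0.6, -0.2, -0.8]
width: 0.0567
```

{"method": "play_rows", "body": {"targets": [[[130, 0, 0, 0, 0, 0, 0], [130, 0, 0, 0, 0, 0, 0]]]}}

```text
t: 9.7
eef_pos: [0.5309, 0.1532, 0.0359]
tool_rot: [2.16, 2.281, 0.001]
ft_force: [0.4, 0.7, -0.7]
width: 0.0564
```

```bash
python3 - <<'E'
from h import *
delta(531.1,153.9,8.5,3.2)
E
```

```text
t 9.7 tcp [530.9 153.2  35.9] yaw_y(jaw) deg 3.14 zaxis [ 0.001 -0.    -1.   ] F [ 0.4  0.7 -0.7] w 56.4 q [ 0.19  0.19  1.8  -0.    1.15  0.13]
delta [  0.2   0.7 -27.4] turn 0.0011
```

{"method": "play_rows", "body": {"targets": [[[130, 0, 0, -15, 0, 0, 0], [130, 0, 0, -23, 0, 0, 0], [130, 0, 0, -27, 0, 0, 0], [130, 0, 0, -27, 0, 0, 0], [90, 0, 0, -27, 0, 0, 0], [50, 0, 0, -27, 0, 0, 0], [30, 0, 0, -27, 0, 0, 0], [30, 0, 0, -27, 0, 0, 0], [30, 0, 0, 10, 0, 0, 0], [30, 0, 0, 40, 0, 0, 0]]]}}

```text
t: 10.7
eef_pos: [0.5292, 0.1538, 0.0751]
tool_rot: [-2.157, -2.282, 0.003]
ft_force: [1.0, 0.0, 1.4]
width: 0.0753
```

{"method": "play_rows", "body": {"targets": [[[30, 34, -470, 0, 0, 0, -0.056], [30, 34, -470, 0, 0, 0, -0.056], [30, 34, -470, 0, 0, 0, -0.056], [30, 34, -470, 0, 0, 0, -0.056], [30, 34, -470, 0, 0, 0, -0.056], [30, 34, -470, 0, 0, 0, -0.056], [30, 34, -470, 0, 0, 0, -0.056], [30, 34, -470, 0, 0, 0, -0.056], [30, 34, -470, -20, 0, 0, -0.056], [30, 34, -470, -20, 0, 0, -0.056]]]}}

```text
t: 11.7
eef_pos: [0.5635, -0.3201, 0.0544]
tool_rot: [2.224, 2.218, -0.001]
ft_force: [-0.2, 1.1, 0.1]
width: 0.0754
```

```bash
python3 - <<'E'
from h import *
im=snap("top","t8",(100,130,330,270))
print(orange(im,.016)); im=snap("scene","s8");print(orange(im)); delta(562.9,-314.8,6,0)
E
```

```text
[[459.8, -306.5, 39, 65], [533.2, 123.8, 51, 123], [562.9, -311.1, 60, 63]]
[[-150.8, 2445.9, 2029, 3402], [455.0, -323.7, 54, 71], [533.7, 125.3, 59, 125], [565.7, -317.5, 59, 63], [580.5, -410.1, 59, 67]]
t 11.8 tcp [ 562.8 -319.1   53.5] yaw_y(jaw) deg -0.22 zaxis [-0.002  0.    -1.   ] F [-1.5  1.3 -0. ] w 75.7 q [-0.59  0.4   1.51 -0.    1.24 -0.59]
delta [  0.1   4.3 -47.5] turn 0.0039
```

View pics/t8.png

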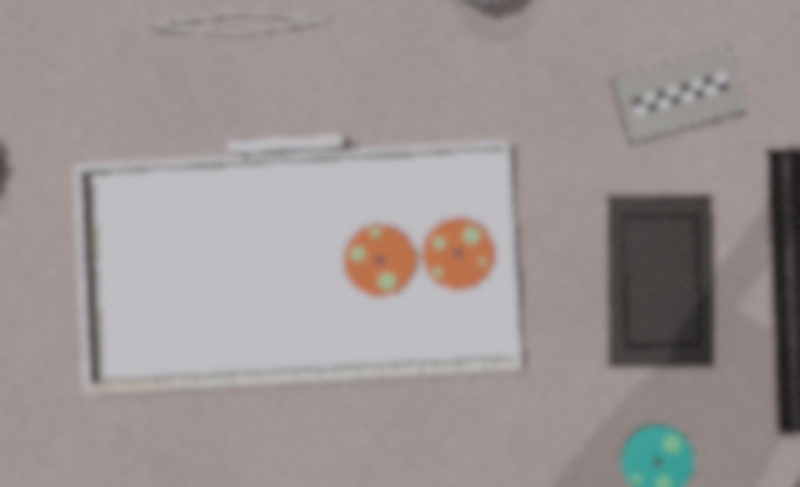

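Both placed discs lie flat in the tray with a gap between them, as planned.

{"method": "play_rows", "body": {"targets": [[[30, 0, 4, -25, 0, 0, 0.004], [30, 0, 4, -43, 0, 0, 0.004], [30, 0, 4, -47, 0, 0, 0.004], [30, 0, 4, -47, 0, 0, 0.004], [130, 0, 4, -47, 0, 0, 0.004], [130, 0, 4, -47, 0, 0, 0.004], [130, 0, 4, -47, 0, 0, 0.004], [130, 0, 4, -47, 0, 0, 0.004]]]}}

```text
t: 12.6
eef_pos: [0.5659, -0.3134, 0.0123]
tool_rot: [2.214, 2.223, 0.0]
ft_force: [-5.2, 2.1, 14.7]
width: 0.0418
```

{"method": "play_rows", "body": {"targets": [[[130, 0, 0, 20, 0, 0, 0], [130, 0, 0, 50, 0, 0, 0], [130, 0, 0, 70, 0, 0, 0], [130, 0, 0, 70, 0, 0, 0]]]}}

```text
t: 13.0
eef_pos: [0.5675, -0.3139, 0.0842]
tool_rot: [2.211, 2.22, 0.003]
ft_force: [0.2, -1.4, 0.6]
width: 0.0419
```

```bash
python3 - <<'E'
from h import *
im=snap("scene","sc9",(70,170,250,300))
delta(527.5,218.8,75,3.2)
E
```

```text
t 13.05 tcp [ 566.3 -313.2   81.8] yaw_y(jaw) deg 0.23 zaxis [ 0.005 -0.003 -1.   ] F [ 0.2 -0.6 -0.2] w 41.9 q [-0.58  0.36  1.5  -0.    1.28 -0.59]
delta [-38.8 532.   -6.8] turn 0.0518
```

View pics/sc9.png

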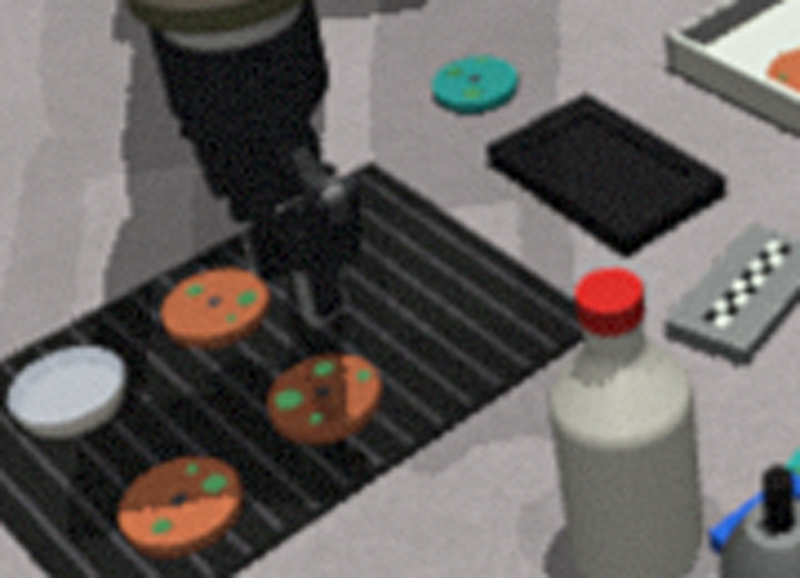

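The grip was too high this time: the fingers slid off the top of the disc, which is still on the mat. I'll reopen and grip lower.

{"method": "play_rows", "body": {"targets": [[[30, 0, 0, 0, 0, 0, 0], [30, 0, 0, 0, 0, 0, 0], [30, 0, 0, -20, 0, 0, 0], [30, 0, 0, -35, 0, 0, 0], [30, 0, 0, -35, 0, 0, 0], [30, 0, 0, -35, 0, 0, 0]]]}}

```text
t: 13.65
eef_pos: [0.5634, -0.3114, 0.042]
tool_rot: [-2.215, -2.224, 0.001]
ft_force: [0.6, -0.5, 0.2]
width: 0.0758
```

```bash
python3 - <<'E'
from h import *
im=snap("top","t9",(100,130,330,270))
print(orange(im,.014)); im=snap("scene","s9",(70,170,250,300));print(orange(im)); delta(562.9,-314.8,0.5,0)
E
```

```text
[[533.1, 124.3, 51, 122], [565.3, -306.7, 50, 63]]
[[-151.2, 2446.0, 2029, 3400], [453.5, -322.6, 53, 71], [533.6, 125.3, 58, 126], [567.4, -318.6, 56, 66], [580.4, -409.9, 60, 66]]
t 13.75 tcp [ 564.6 -312.2   43.8] yaw_y(jaw) deg 0.23 zaxis [ 0. -0. -1.] F [ 0.7 -0.7  0. ] w 75.3 q [-0.58  0.4   1.52 -0.    1.22 -0.59]
delta [ -1.7  -2.6 -43.3] turn -0.004
```

View pics/s9.png

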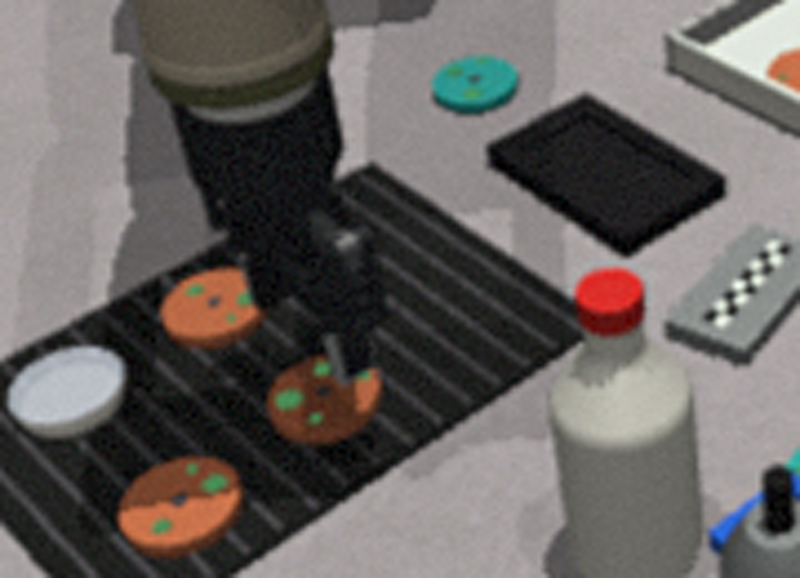

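{"method": "play_rows", "body": {"targets": [[[30, -1, -3, -25, 0, 0, -0.004], [30, -1, -3, -39, 0, 0, -0.004], [30, -1, -3, -43, 0, 0, -0.004], [30, -1, -3, -43, 0, 0, -0.004], [130, -1, -3, -43, 0, 0, -0.004], [130, -1, -3, -43, 0, 0, -0.004], [130, -1, -3, -43, 0, 0, -0.004], [130, -1, -3, -43, 0, 0, -0.004]]]}}

```text
t: 14.55
eef_pos: [0.5643, -0.3156, 0.0018]
tool_rot: [2.22, 2.22, 0.001]
ft_force: [-0.5, 0.1, 6.0]
width: 0.0577
```

{"method": "play_rows", "body": {"targets": [[[130, 0, 0, 20, 0, 0, 0], [130, 0, 0, 50, 0, 0, 0], [130, 0, 0, 75, 0, 0, 0], [130, 0, 0, 75, 0, 0, 0]]]}}

```text
t: 14.95
eef_pos: [0.566, -0.3167, 0.0803]
tool_rot: [2.216, 2.216, 0.002]
ft_force: [0.5, 0.1, 0.0]
width: 0.058
```

```bash
python3 - <<'E'
from h import *
im=snap("scene","sc10",(70,170,250,300))
delta(527.5,218.8,75,3.2)
E
```

```text
t 15.0 tcp [ 564.9 -316.    77.9] yaw_y(jaw) deg 0.01 zaxis [ 0.004 -0.003 -1.   ] F [ 0.8 -0.7 -0.4] w 58.1 q [-0.59  0.37  1.5  -0.    1.27 -0.59]
delta [-37.4 534.8  -2.9] turn 0.0558
```

View pics/sc10.png

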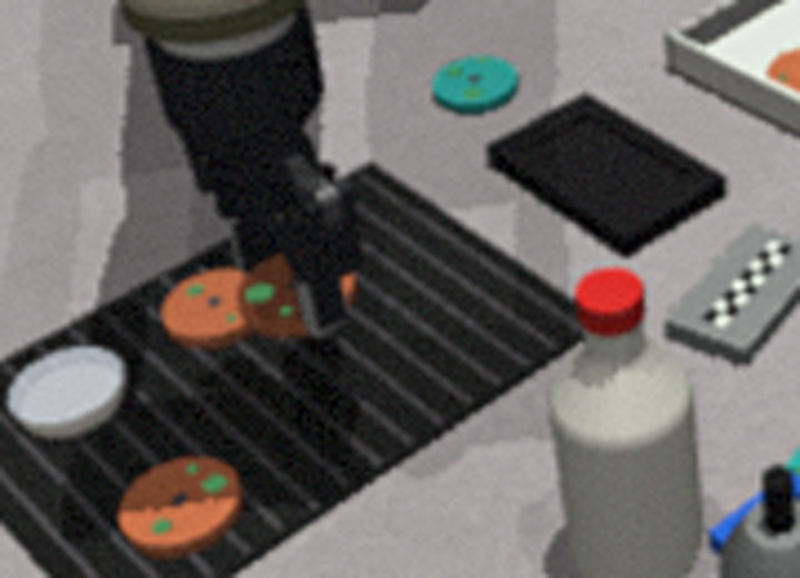

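{"method": "play_rows", "body": {"targets": [[[130, -36, 435, 0, 0, 0, 0.056], [130, -36, 435, 0, 0, 0, 0.056], [130, -36, 435, 0, 0, 0, 0.056], [130, -36, 435, 0, 0, 0, 0.056], [130, -36, 435, 0, 0, 0, 0.056], [130, -36, 435, 0, 0, 0, 0.056], [130, -36, 435, 0, 0, 0, 0.056], [130, -36, 435, 0, 0, 0, 0.056], [130, -36, 435, 0, 0, 0, 0.056], [130, -36, 435, 0, 0, 0, 0.056]]]}}

```text
t: 16.0
eef_pos: [0.5253, 0.1242, 0.0736]
tool_rot: [-2.151, -2.286, 0.002]
ft_force: [0.6, -0.7, -0.4]
width: 0.058
```

{"method": "play_rows", "body": {"targets": [[[130, -1, 99, 0, 0, 0, 0], [130, -1, 99, 0, 0, 0, 0], [130, -1, 99, -20, 0, 0, 0], [130, -1, 99, -40, 0, 0, 0], [130, -1, 99, -40, 0, 0, 0], [130, -1, 99, -40, 0, 0, 0]]]}}

```text
t: 16.6
eef_pos: [0.5253, 0.2181, 0.0341]
tool_rot: [-2.158, -2.281, 0.004]
ft_force: [0.1, -0.7, -0.3]
width: 0.0577
```

```bash
python3 - <<'E'
from h import *
delta(527.5,218.8,4,3.2)
E
```

```text
t 16.6 tcp [525.3 218.1  34.1] yaw_y(jaw) deg 3.18 zaxis [-0.003 -0.001 -1.   ] F [ 0.1 -0.7 -0.3] w 57.7 q [ 0.3   0.23  1.75 -0.    1.16  0.25]
delta [  2.2   0.7 -30.1] turn 0.0004
```

{"method": "play_rows", "body": {"targets": [[[130, 1, 1, -18, 0, 0, 0], [130, 1, 1, -27, 0, 0, 0], [130, 1, 1, -31, 0, 0, 0], [130, 1, 1, -31, 0, 0, 0], [90, 1, 1, -31, 0, 0, 0], [50, 1, 1, -31, 0, 0, 0], [30, 1, 1, -31, 0, 0, 0], [30, 1, 1, -31, 0, 0, 0], [30, 1, 1, 10, 0, 0, 0], [30, 1, 1, 40, 0, 0, 0]]]}}

```text
t: 17.6
eef_pos: [0.5268, 0.2199, 0.0761]
tool_rot: [-2.158, -2.282, 0.002]
ft_force: [0.9, 0.8, 0.2]
width: 0.0756
```

{"method": "play_rows", "body": {"targets": [[[30, -35, -460, 0, 0, 0, -0.056], [30, -35, -460, 0, 0, 0, -0.056], [30, -35, -460, 0, 0, 0, -0.056], [30, -35, -460, 0, 0, 0, -0.056], [30, -35, -460, 0, 0, 0, -0.056], [30, -35, -460, 0, 0, 0, -0.056], [30, -35, -460, 0, 0, 0, -0.056], [30, -35, -460, 0, 0, 0, -0.056], [30, -35, -460, 0, 0, 0, -0.056], [30, -35, -460, 0, 0, 0, -0.056]]]}}

```text
t: 18.6
eef_pos: [0.4918, -0.2449, 0.076]
tool_rot: [2.224, 2.215, -0.001]
ft_force: [0.5, 1.6, 0.2]
width: 0.0753
```

```bash
python3 - <<'E'
from h import *
im=snap("top","t11",(100,130,330,270))
print(orange(im,.014)); im=snap("scene","s11");print(orange(im)); delta(454.2,-318.8,45,0)
E
```

```text
[[531.3, 156.6, 52, 193], [590.3, -414.4, 36, 66]]
[[-151.6, 2446.0, 2028, 3400], [455.2, -320.8, 59, 68], [531.8, 156.7, 58, 205], [579.8, -409.6, 61, 68]]
t 18.7 tcp [ 492.  -241.8   75.5] yaw_y(jaw) deg -0.19 zaxis [ 0. -0. -1.] F [-0.8  0.3  0.3] w 75.4 q [-0.55  0.12  1.79 -0.    1.23 -0.55]
delta [-37.8 -77.  -30.5] turn 0.0033
```

View pics/t11.png

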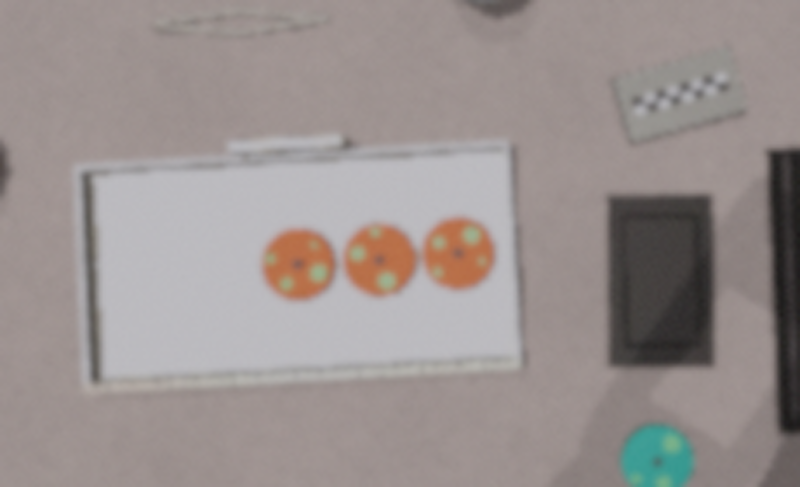

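Three discs are in place. Next is the disc at (454,-319).

{"method": "play_rows", "body": {"targets": [[[30, -37, -75, 0, 0, 0, 0.003], [30, -37, -75, 0, 0, 0, 0.003], [30, -37, -75, -20, 0, 0, 0.003], [30, -37, -75, -30, 0, 0, 0.003], [30, -37, -75, -30, 0, 0, 0.003], [30, -37, -75, -30, 0, 0, 0.003]]]}}

```text
t: 19.3
eef_pos: [0.4557, -0.3133, 0.0451]
tool_rot: [-2.215, -2.226, -0.0]
ft_force: [0.3, 0.3, 0.6]
width: 0.0756
```

```bash
python3 - <<'E'
from h import *
im=snap("scene","s12");print(orange(im)); delta(454.6,-319.3,0.5,0)
E
```

```text
[[-151.2, 2446.3, 2028, 3401], [456.6, -322.2, 58, 66], [540.9, 157.5, 67, 189], [579.7, -409.6, 60, 68]]
t 19.35 tcp [ 456.  -313.8   45.6] yaw_y(jaw) deg 0.28 zaxis [ 0.  0. -1.] F [0.5 0.2 0.2] w 75.3 q [-0.7   0.18  1.79  0.    1.17 -0.7 ]
delta [ -1.4  -5.5 -45.1] turn -0.0048
```

{"method": "play_rows", "body": {"targets": [[[30, 0, -3, -15, 0, 0, -0.004], [30, 0, -3, -20, 0, 0, -0.004], [30, 0, -3, -20, 0, 0, -0.004], [30, 0, -3, -20, 0, 0, -0.004]]]}}

```text
t: 19.75
eef_pos: [0.4551, -0.3178, 0.0249]
tool_rot: [-2.222, -2.22, 0.0]
ft_force: [-0.7, 0.6, -0.4]
width: 0.0754
```

```bash
python3 - <<'E'
from h import *
delta(454.6,-319.3,0.5,0)
E
```

```text
t 19.75 tcp [ 455.1 -317.8   24.9] yaw_y(jaw) deg -0.06 zaxis [-0.001  0.001 -1.   ] F [-0.7  0.6 -0.4] w 75.4 q [-0.7   0.21  1.8   0.    1.14 -0.7 ]
delta [ -0.5  -1.5 -24.4] turn 0.0011
```

{"method": "play_rows", "body": {"targets": [[[30, 0, -1, -18, 0, 0, 0], [30, 0, -1, -24, 0, 0, 0], [30, 0, -1, -24, 0, 0, 0], [130, 0, -1, -24, 0, 0, 0], [130, 0, -1, -24, 0, 0, 0], [130, 0, -1, -24, 0, 0, 0], [130, 0, -1, -24, 0, 0, 0]]]}}

```text
t: 20.45
eef_pos: [0.456, -0.3195, 0.0023]
tool_rot: [2.221, 2.219, 0.0]
ft_force: [0.6, 0.7, 5.3]
width: 0.0581
```

{"method": "play_rows", "body": {"targets": [[[130, 0, 0, 20, 0, 0, 0], [130, 0, 0, 50, 0, 0, 0], [130, 0, 0, 75, 0, 0, 0], [130, 0, 0, 75, 0, 0, 0]]]}}

```text
t: 20.85
eef_pos: [0.4576, -0.3209, 0.0806]
tool_rot: [2.218, 2.215, 0.001]
ft_force: [1.8, -0.7, 0.1]
width: 0.058
```

```bash
python3 - <<'E'
from h import *
im=snap("scene","sc13",(70,170,250,300))
delta(523.9,283.7,75,3.2)
E
```

```text
t 20.9 tcp [ 456.6 -320.    78.4] yaw_y(jaw) deg -0.06 zaxis [ 0.003 -0.003 -1.   ] F [ 0.7 -0.7 -1.2] w 57.7 q [-0.7   0.14  1.77  0.    1.23 -0.7 ]
delta [ 67.3 603.7  -3.4] turn 0.0568
```

View pics/sc13.png

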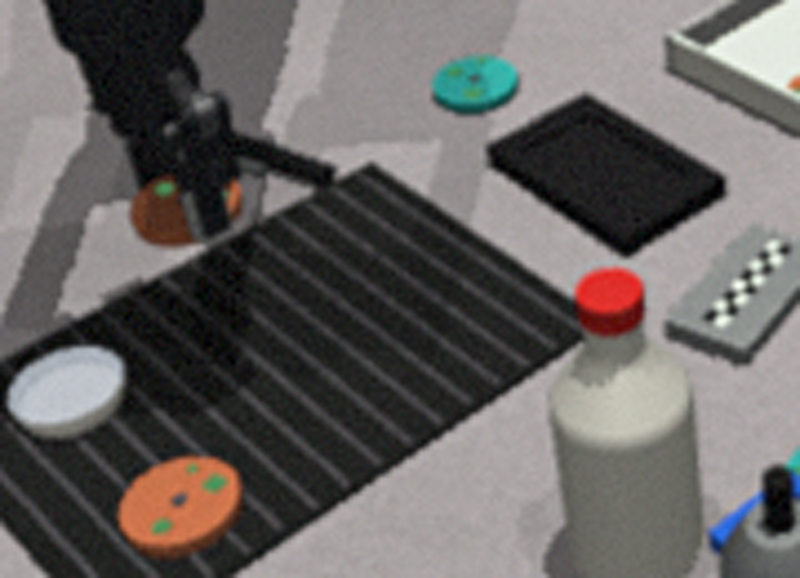

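The disc is held flat, so I carry it to slot +65.

{"method": "play_rows", "body": {"targets": [[[130, 60, 440, 0, 0, 0, 0.056], [130, 60, 440, 0, 0, 0, 0.056], [130, 60, 440, 0, 0, 0, 0.056], [130, 60, 440, 0, 0, 0, 0.056], [130, 60, 440, 0, 0, 0, 0.056], [130, 60, 440, 0, 0, 0, 0.056], [130, 60, 440, 0, 0, 0, 0.056], [130, 60, 440, 0, 0, 0, 0.056], [130, 60, 440, 0, 0, 0, 0.056], [130, 60, 440, 0, 0, 0, 0.056]]]}}

```text
t: 21.9
eef_pos: [0.5142, 0.126, 0.0747]
tool_rot: [-2.152, -2.285, 0.0]
ft_force: [-0.1, -2.0, -1.2]
width: 0.0576
```

{"method": "play_rows", "body": {"targets": [[[130, 7, 163, 0, 0, 0, 0], [130, 7, 163, 0, 0, 0, 0], [130, 7, 163, 0, 0, 0, 0], [130, 7, 163, 0, 0, 0, 0], [130, 7, 163, -20, 0, 0, 0], [130, 7, 163, -40, 0, 0, 0], [130, 7, 163, -40, 0, 0, 0], [130, 7, 163, -40, 0, 0, 0]]]}}

```text
t: 22.7
eef_pos: [0.5213, 0.2828, 0.035]
tool_rot: [-2.16, -2.28, 0.005]
ft_force: [0.3, -0.3, 0.5]
width: 0.0577
```

```bash
python3 - <<'E'
from h import *
delta(523.9,283.7,4,3.2)
E
```

```text
t 22.7 tcp [521.3 282.8  35. ] yaw_y(jaw) deg 3.11 zaxis [-0.003 -0.001 -1.   ] F [ 0.3 -0.3  0.5] w 57.7 q [ 0.41  0.29  1.68 -0.    1.17  0.36]
delta [  2.6   0.9 -31. ] turn 0.0015
```

{"method": "play_rows", "body": {"targets": [[[130, 2, 1, -18, 0, 0, 0], [130, 2, 1, -28, 0, 0, 0], [130, 2, 1, -32, 0, 0, 0], [130, 2, 1, -32, 0, 0, 0], [90, 2, 1, -32, 0, 0, 0], [50, 2, 1, -32, 0, 0, 0], [30, 2, 1, -32, 0, 0, 0], [30, 2, 1, -32, 0, 0, 0], [30, 2, 1, 10, 0, 0, 0], [30, 2, 1, 40, 0, 0, 0]]]}}

```text
t: 23.7
eef_pos: [0.5239, 0.2849, 0.0771]
tool_rot: [-2.159, -2.282, 0.002]
ft_force: [1.5, 0.4, 1.6]
width: 0.0754
```

{"method": "play_rows", "body": {"targets": [[[30, 40, -470, 0, 0, 0, -0.056], [30, 40, -470, 0, 0, 0, -0.056], [30, 40, -470, 0, 0, 0, -0.056], [30, 40, -470, 0, 0, 0, -0.056], [30, 40, -470, 0, 0, 0, -0.056], [30, 40, -470, 0, 0, 0, -0.056], [30, 40, -470, 0, 0, 0, -0.056], [30, 40, -470, 0, 0, 0, -0.056], [30, 40, -470, 0, 0, 0, -0.056], [30, 40, -470, 0, 0, 0, -0.056]]]}}

```text
t: 24.7
eef_pos: [0.5643, -0.1895, 0.0768]
tool_rot: [2.225, 2.216, -0.001]
ft_force: [-0.1, 1.2, 0.2]
width: 0.0753
```

```bash
python3 - <<'E'
from h import *
im=snap("top","t14",(100,130,330,270))
print(orange(im,.014)); im=snap("scene","s14");print(orange(im)); delta(579.5,-408.4,45,0)
E
```

```text
[[527.5, 221.7, 52, 197], [563.9, 82.8, 47, 52]]
[[-149.4, 2444.5, 2028, 3403], [538.4, 186.7, 72, 247], [579.6, -409.5, 60, 67]]
t 24.8 tcp [ 564.3 -188.6   76.6] yaw_y(jaw) deg -0.29 zaxis [ 0.001 -0.001 -1.   ] F [ 0.1 -0.3  0.4] w 75.0 q [-0.41  0.24  1.66 -0.    1.24 -0.4 ]
delta [  15.2 -219.8  -31.6] turn 0.005
```

View pics/t14.png

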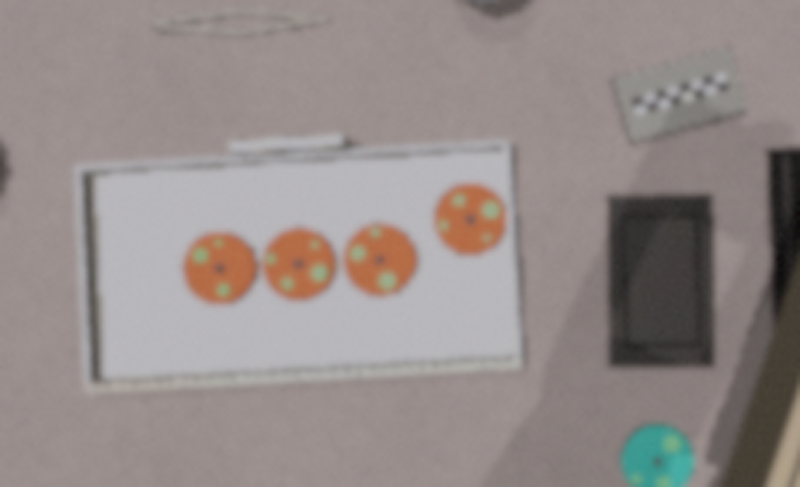

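Disc 1 was knocked aside inside the tray, to about (564,83), but its lane down to the fence is still clear. I'll go on to the last disc.

{"method": "play_rows", "body": {"targets": [[[30, 15, -218, 0, 0, 0, 0.005], [30, 15, -218, 0, 0, 0, 0.005], [30, 15, -218, 0, 0, 0, 0.005], [30, 15, -218, 0, 0, 0, 0.005], [30, 15, -218, 0, 0, 0, 0.005], [30, 15, -218, -25, 0, 0, 0.005], [30, 15, -218, -45, 0, 0, 0.005], [30, 15, -218, -45, 0, 0, 0.005], [30, 15, -218, -45, 0, 0, 0.005], [30, 15, -218, -45, 0, 0, 0.005]]]}}

```text
t: 25.8
eef_pos: [0.5804, -0.4029, 0.033]
tool_rot: [2.215, 2.225, 0.0]
ft_force: [0.4, 0.1, 0.3]
width: 0.0756
```

```bash
python3 - <<'E'
from h import *
im=snap("scene","s15");print(orange(im)); delta(579.7,-408.2,0.5,0)
E
```

```text
[[-151.4, 2446.0, 2029, 3400], [538.4, 186.8, 72, 248], [581.9, -414.1, 51, 67]]
t 25.85 tcp [ 580.6 -403.1   33.3] yaw_y(jaw) deg 0.27 zaxis [ 0.002 -0.002 -1.   ] F [-0.1 -0.3 -0.1] w 75.4 q [-0.68  0.57  1.32  0.    1.25 -0.68]
delta [ -0.9  -5.1 -32.8] turn -0.0047
```

{"method": "play_rows", "body": {"targets": [[[30, -1, -4, -20, 0, 0, -0.004], [30, -1, -4, -28, 0, 0, -0.004], [30, -1, -4, -32, 0, 0, -0.004], [30, -1, -4, -32, 0, 0, -0.004], [130, -1, -4, -32, 0, 0, -0.004], [130, -1, -4, -32, 0, 0, -0.004], [130, -1, -4, -32, 0, 0, -0.004], [130, -1, -4, -32, 0, 0, -0.004]]]}}

```text
t: 26.65
eef_pos: [0.5787, -0.4073, -0.0]
tool_rot: [2.221, 2.221, 0.0]
ft_force: [-0.1, 0.1, 2.1]
width: 0.0581
```

{"method": "play_rows", "body": {"targets": [[[130, 0, 0, 20, 0, 0, 0], [130, 0, 0, 50, 0, 0, 0], [130, 0, 0, 75, 0, 0, 0], [130, 0, 0, 75, 0, 0, 0]]]}}

```text
t: 27.05
eef_pos: [0.5812, -0.4093, 0.0816]
tool_rot: [2.215, 2.215, 0.002]
ft_force: [1.3, -0.6, -0.2]
width: 0.0581
```

```bash
python3 - <<'E'
from h import *
im=snap("scene","sc16",(50,170,250,300))
delta(520.2,348.1,75,3.2)
E
```

```text
t 27.1 tcp [ 580.3 -408.5   78.9] yaw_y(jaw) deg 0.0 zaxis [ 0.005 -0.004 -1.   ] F [-0.4 -0.9 -1.6] w 58.1 q [-0.69  0.52  1.3   0.    1.32 -0.69]
delta [-60.1 756.6  -3.9] turn 0.0558
```

View pics/sc16.png

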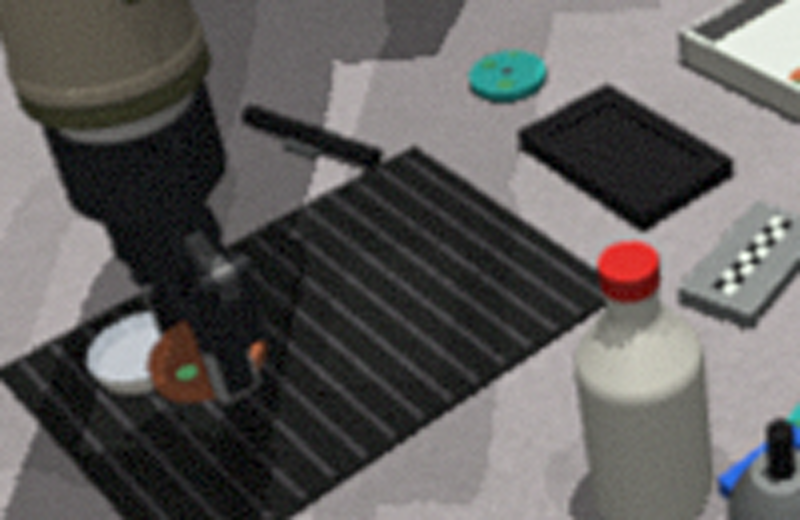

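{"method": "play_rows", "body": {"targets": [[[130, -40, 450, 5, 0, 0, 0.056], [130, -40, 450, 5, 0, 0, 0.056], [130, -40, 450, 5, 0, 0, 0.056], [130, -40, 450, 5, 0, 0, 0.056], [130, -40, 450, 5, 0, 0, 0.056], [130, -40, 450, 5, 0, 0, 0.056], [130, -40, 450, 5, 0, 0, 0.056], [130, -40, 450, 5, 0, 0, 0.056], [130, -40, 450, 5, 0, 0, 0.056], [130, -40, 450, 5, 0, 0, 0.056]]]}}

```text
t: 28.1
eef_pos: [0.5364, 0.0486, 0.0784]
tool_rot: [-2.15, -2.286, 0.0]
ft_force: [-0.1, -0.6, -0.4]
width: 0.0584
```

{"method": "play_rows", "body": {"targets": [[[130, -20, 306, 0, 0, 0, 0], [130, -20, 306, 0, 0, 0, 0], [130, -20, 306, 0, 0, 0, 0], [130, -20, 306, 0, 0, 0, 0], [130, -20, 306, 0, 0, 0, 0], [130, -20, 306, 0, 0, 0, 0], [130, -20, 306, 0, 0, 0, 0], [130, -20, 306, -25, 0, 0, 0], [130, -20, 306, -45, 0, 0, 0], [130, -20, 306, -45, 0, 0, 0]]]}}

```text
t: 29.1
eef_pos: [0.5154, 0.3466, 0.0297]
tool_rot: [-2.157, -2.281, 0.012]
ft_force: [-0.0, 0.3, -1.1]
width: 0.0585
```

{"method": "play_rows", "body": {"targets": [[[130, 0, 0, 0, 0, 0, 0], [130, 0, 0, 0, 0, 0, 0]]]}}

```text
t: 29.3
eef_pos: [0.5193, 0.3489, 0.0356]
tool_rot: [2.159, 2.282, 0.002]
ft_force: [-0.8, 0.5, -0.2]
width: 0.0581
```

```bash
python3 - <<'E'
from h import *
im=snap("scene","sc17",(210,120,350,225))
delta(520.2,348.1,4,3.2)
E
```

```text
t 29.35 tcp [519.4 349.1  35.8] yaw_y(jaw) deg 3.18 zaxis [ 0.002  0.001 -1.   ] F [ 0.6  0.1 -1.1] w 58.1 q [ 0.51  0.37  1.59 -0.    1.19  0.45]
delta [  0.8  -1.  -31.8] turn 0.0004
```

View pics/sc17.png

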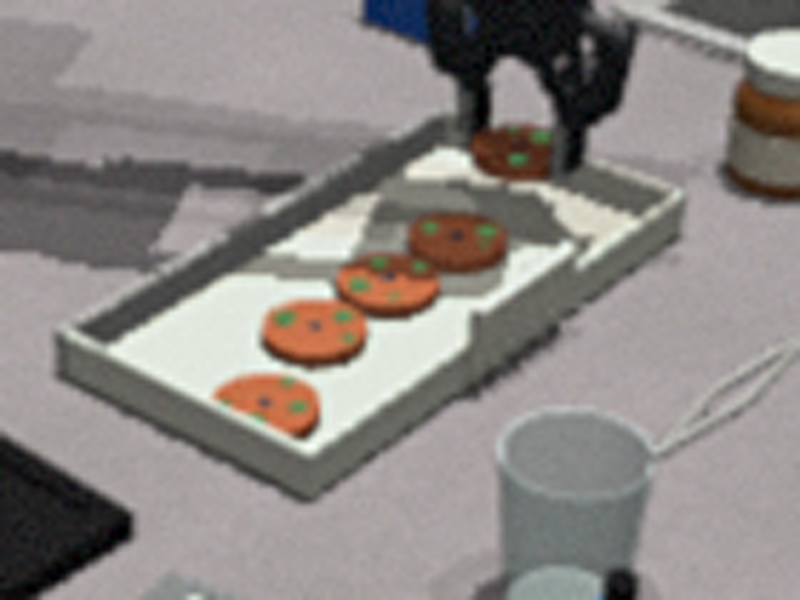

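{"method": "play_rows", "body": {"targets": [[[130, 1, -1, -18, 0, 0, 0], [130, 1, -1, -28, 0, 0, 0], [130, 1, -1, -32, 0, 0, 0], [130, 1, -1, -32, 0, 0, 0], [90, 1, -1, -32, 0, 0, 0], [50, 1, -1, -32, 0, 0, 0], [30, 1, -1, -32, 0, 0, 0], [30, 1, -1, -32, 0, 0, 0], [30, 1, -1, 10, 0, 0, 0], [30, 1, -1, 50, 0, 0, 0]]]}}

```text
t: 30.35
eef_pos: [0.5179, 0.3472, 0.0835]
tool_rot: [-2.158, -2.282, 0.006]
ft_force: [0.4, 1.2, 1.5]
width: 0.0754
```

{"method": "play_rows", "body": {"targets": [[[30, -20, -430, 30, 0, 0, 0], [30, -20, -430, 30, 0, 0, 0], [30, -20, -430, 30, 0, 0, 0], [30, -20, -430, 30, 0, 0, 0], [30, -20, -430, 30, 0, 0, 0], [30, -20, -430, 30, 0, 0, 0], [30, -20, -430, 30, 0, 0, 0], [30, -20, -430, 30, 0, 0, 0], [30, -20, -430, 30, 0, 0, 0], [30, -20, -430, 30, 0, 0, 0]]]}}

```text
t: 31.35
eef_pos: [0.4994, -0.0859, 0.1152]
tool_rot: [2.162, 2.276, -0.0]
ft_force: [0.6, 0.4, -0.4]
width: 0.0758
```

```bash
python3 - <<'E'
from h import *
im=snap("top","t18",(100,150,270,260)); np.savez("t18.npz",**im)
print(orange(im,.016)); im=snap("scene","s18",(210,120,350,225)); np.savez("s18.npz",**im); print(orange(im,.016)); pose()
E
```

```text
[[524.9, 255.7, 51, 270], [563.8, 82.7, 46, 52]]
[[-147.0, 2437.0, 2022, 3390], [536.9, 215.0, 71, 318]]
t 31.45 tcp [499.3 -82.5 114.5] yaw_y(jaw) deg 3.09 zaxis [ 0.  0. -1.] F [-0.2  0.1  0.2] w 75.2 q [-0.27 -0.04  1.88  0.    1.3  -0.32]
```

View pics/t18.png

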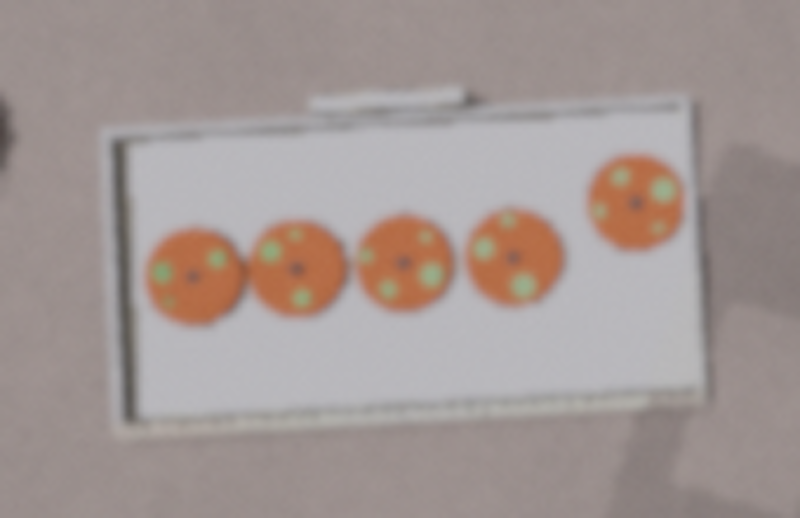

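View pics/s18.png

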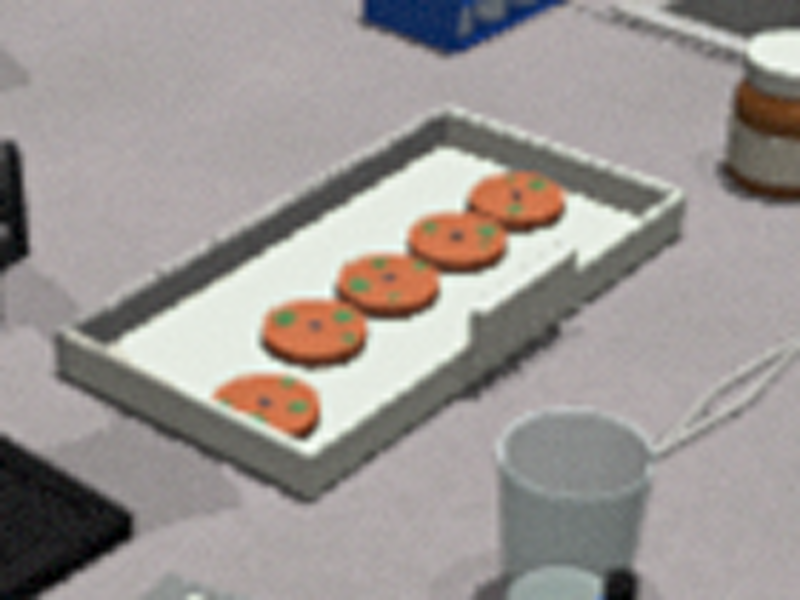

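All five discs are flat in the tray. Next is the lift tab, at about (621.5, 223.5).

{"method": "play_rows", "body": {"targets": [[[120, 122, 306, -5, 0, 0, 0.001], [120, 122, 306, -5, 0, 0, 0.001], [120, 122, 306, -5, 0, 0, 0.001], [120, 122, 306, -5, 0, 0, 0.001], [120, 122, 306, -5, 0, 0, 0.001], [120, 122, 306, -5, 0, 0, 0.001], [120, 122, 306, -5, 0, 0, 0.001], [120, 122, 306, -30, 0, 0, 0.001], [120, 122, 306, -35, 0, 0, 0.001], [120, 122, 306, -35, 0, 0, 0.001]]], "newtons": 60}}

```text
t: 32.45
eef_pos: [0.619, 0.2246, 0.0771]
tool_rot: [-2.154, -2.284, 0.006]
ft_force: [-0.1, 0.7, 0.2]
width: 0.0448
```

{"method": "play_rows", "body": {"targets": [[[120, 0, 0, 0, 0, 0, 0], [120, 0, 0, 0, 0, 0, 0], [120, 0, 0, 0, 0, 0, 0]]]}}

```text
t: 32.75
eef_pos: [0.622, 0.2237, 0.0806]
tool_rot: [2.158, 2.282, 0.002]
ft_force: [-0.3, -0.4, 0.1]
width: 0.0451
```

```bash
python3 - <<'E'
from h import *
im=snap("scene","sc19",(210,100,350,205))
im=snap("top","t19",(100,150,270,260))
delta(621.5,223.5,34,3.2)
E
```

```text
t 32.85 tcp [621.8 223.7  80.2] yaw_y(jaw) deg 3.22 zaxis [ 0.001  0.    -1.   ] F [ 0.3 -0.3  0.2] w 45.7 q [0.27 0.4  1.45 0.   1.29 0.21]
delta [ -0.3  -0.2 -46.2] turn -0.0004
```

View pics/sc19.png

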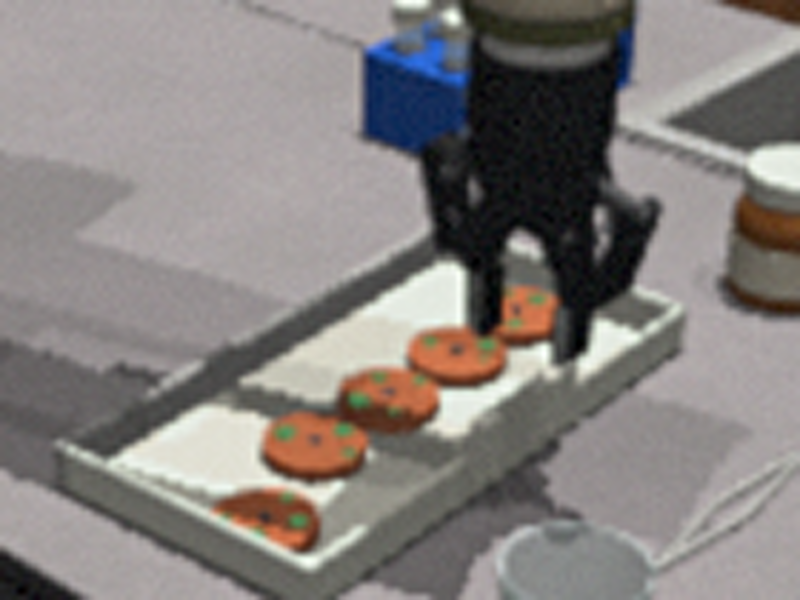

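View pics/t19.png

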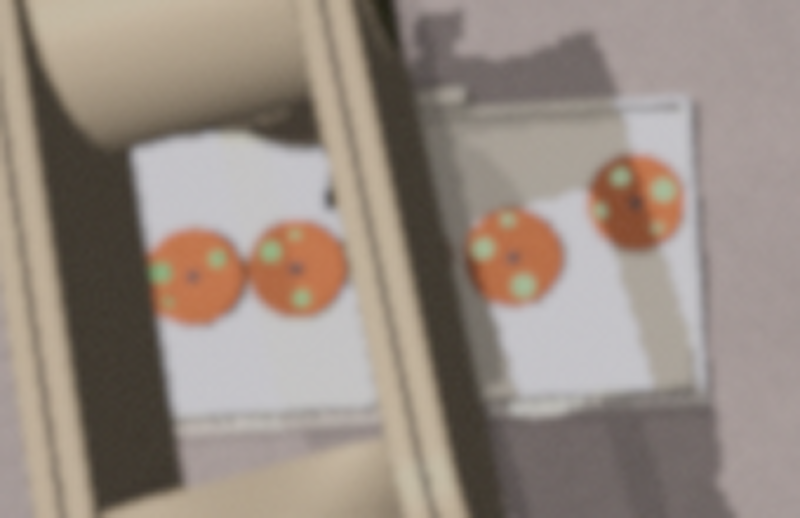

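{"method": "play_rows", "body": {"targets": [[[120, 0, 0, -20, 0, 0, 0], [120, 0, 0, -35, 0, 0, 0], [120, 0, 0, -42, 0, 0, 0], [120, 0, 0, -46, 0, 0, 0], [120, 0, 0, -46, 0, 0, 0], [120, 0, 0, -46, 0, 0, 0]]]}}

```text
t: 33.45
eef_pos: [0.6217, 0.2241, 0.0339]
tool_rot: [2.157, 2.284, 0.001]
ft_force: [0.2, -0.4, 0.7]
width: 0.0454
```

```bash
python3 - <<'E'
from h import *
im=snap("scene","sc20",(250,110,340,180))
delta(621.5,223.5,34,3.2)
E
```

```text
t 33.5 tcp [621.9 224.2  34.1] yaw_y(jaw) deg 3.27 zaxis [ 0.001  0.    -1.   ] F [0.3 0.2 0.5] w 44.8 q [0.27 0.45 1.47 0.   1.21 0.21]
delta [-0.4 -0.7 -0.1] turn -0.0012
```

View pics/sc20.png

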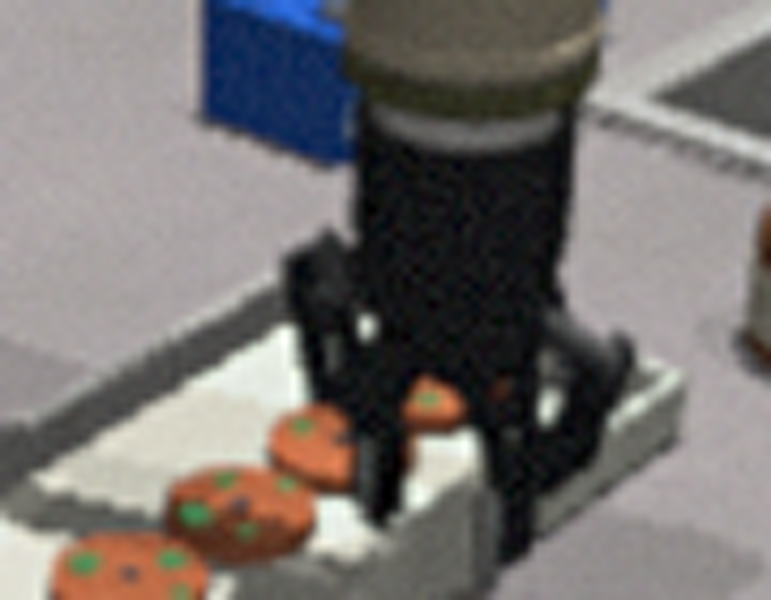

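{"method": "play_rows", "body": {"targets": [[[180, 0, 0, 0, 0, 0, 0], [220, 0, 0, 0, 0, 0, 0], [250, 0, 0, 0, 0, 0, 0], [250, 0, 0, 0, 0, 0, 0], [250, 0, 0, 0, 0, 0, 0], [250, 0, 0, 0, 0, 0, 0], [250, 0, 0, 0, 0, 0, 0]]]}}

```text
t: 34.2
eef_pos: [0.6219, 0.2242, 0.0341]
tool_rot: [2.157, 2.283, 0.002]
ft_force: [-0.0, -0.2, 5.3]
width: 0.0086
```

```bash
python3 - <<'E'
from h import *
pose()
# plan: rotate about pivot
O=np.array([527.5,218.8,0]); a=np.radians(3.2); ex=np.array([np.cos(a),np.sin(a),0]); ey=np.array([-np.sin(a),np.cos(a),0])
P=O-93*ex; tcp=np.array([621.5,223.5,34.])
v=tcp-P; print("pivot",P.round(1),"rel",v.round(1))
for d in [1,2,3,4,6,8,10,12,14,16,18,20,22,24]:
    r=R.from_rotvec(-ey*np.radians(d)); print(d,(r.apply(v)-v).round(1),r.as_rotvec().round(4))
E
```

```text
t 34.2 tcp [621.9 224.2  34.1] yaw_y(jaw) deg 3.27 zaxis [ 0.001  0.    -1.   ] F [-0.  -0.2  5.3] w 8.6 q [0.27 0.45 1.47 0.   1.21 0.21]
pivot [434.6 213.6   0. ] rel [186.9   9.9  34. ]
1 [-0.6 -0.   3.3] [ 0.001  -0.0174 -0.    ]
2 [-1.3 -0.1  6.5] [ 0.0019 -0.0349 -0.    ]
3 [-2.  -0.1  9.7] [ 0.0029 -0.0523 -0.    ]
4 [-2.8 -0.2 13. ] [ 0.0039 -0.0697 -0.    ]
6 [-4.6 -0.3 19.4] [ 0.0058 -0.1046 -0.    ]
8 [-6.5 -0.4 25.7] [ 0.0078 -0.1394 -0.    ]
10 [-8.7 -0.5 32. ] [ 0.0097 -0.1743 -0.    ]
12 [-11.1  -0.6  38.2] [ 0.0117 -0.2091 -0.    ]
14 [-13.8  -0.8  44.3] [ 0.0136 -0.244  -0.    ]
16 [-16.6  -0.9  50.3] [ 0.0156 -0.2788 -0.    ]
18 [-19.6  -1.1  56.2] [ 0.0175 -0.3137 -0.    ]
20 [-22.9  -1.3  61.9] [ 0.0195 -0.3485 -0.    ]
22 [-26.3  -1.5  67.6] [ 0.0214 -0.3834 -0.    ]
24 [-30.   -1.7  73.2] [ 0.0234 -0.4182 -0.    ]
```

{"method": "play_rows", "body": {"targets": [[[250, -0.6, 0, 3.3, 0.001, -0.0174, 0], [250, -1.3, -0.1, 6.5, 0.0019, -0.0349, 0], [250, -2.0, -0.1, 9.7, 0.0029, -0.0523, 0], [250, -2.8, -0.2, 13.0, 0.0039, -0.0697, 0], [250, -3.7, -0.2, 16.2, 0.0048, -0.0872, 0], [250, -4.6, -0.3, 19.4, 0.0058, -0.1046, 0], [250, -5.5, -0.3, 22.6, 0.0068, -0.122, 0], [250, -6.5, -0.4, 25.7, 0.0078, -0.1394, 0], [250, -6.5, -0.4, 25.7, 0.0078, -0.1394, 0], [250, -6.5, -0.4, 25.7, 0.0078, -0.1394, 0]]]}}

```text
t: 35.2
eef_pos: [0.6144, 0.2237, 0.059]
tool_rot: [2.089, 2.212, 0.154]
ft_force: [1.3, 0.3, -2.0]
width: 0.0088
```

```bash
python3 - <<'E'
from h import *
im=snap("scene","sc21",(190,90,350,210)); pose()
E
```

```text
t 35.25 tcp [614.5 223.7  58.8] yaw_y(jaw) deg 3.27 zaxis [ 0.138  0.008 -0.99 ] F [ 1.9 -0.3 -2.3] w 9.0 q [ 0.29  0.29  1.63 -0.04  1.08  0.25]
```

View pics/sc21.png

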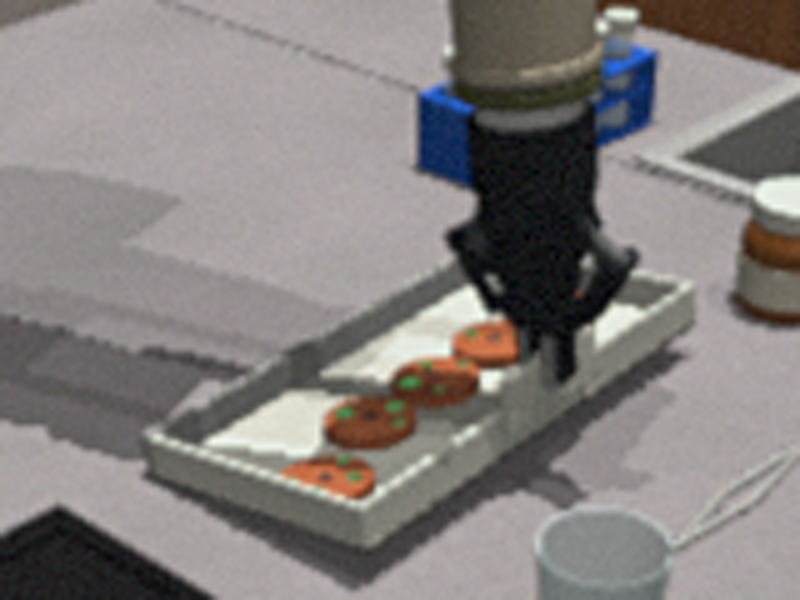

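{"method": "play_rows", "body": {"targets": [[[250, -1.1, 0, 3.2, 0.001, -0.0174, 0], [250, -2.2, -0.1, 6.3, 0.0019, -0.0349, 0], [250, -3.4, -0.2, 9.4, 0.0029, -0.0523, 0], [250, -4.6, -0.2, 12.5, 0.0039, -0.0697, 0], [250, -5.9, -0.3, 15.6, 0.0049, -0.0871, 0], [250, -7.3, -0.4, 18.6, 0.0058, -0.1046, 0], [250, -8.7, -0.4, 21.6, 0.0068, -0.122, 0], [250, -10.1, -0.5, 24.6, 0.0078, -0.1394, 0], [250, -11.6, -0.6, 27.6, 0.0088, -0.1568, 0], [250, -13.1, -0.7, 30.5, 0.0097, -0.1743, 0]]]}}

```text
t: 36.25
eef_pos: [0.6013, 0.2229, 0.0895]
tool_rot: [1.996, 2.113, 0.335]
ft_force: [-0.6, -0.5, -3.3]
width: 0.0086
```

```bash
python3 - <<'E'
from h import *
im=snap("scene","sc22",(190,90,350,210)); pose()
E
```

```text
t 36.3 tcp [601.1 223.   89.8] yaw_y(jaw) deg 3.28 zaxis [ 0.31   0.017 -0.95 ] F [-2.  -1.3 -2.2] w 8.7 q [ 0.32  0.09  1.83 -0.1   0.91  0.32]
```

View pics/sc22.png

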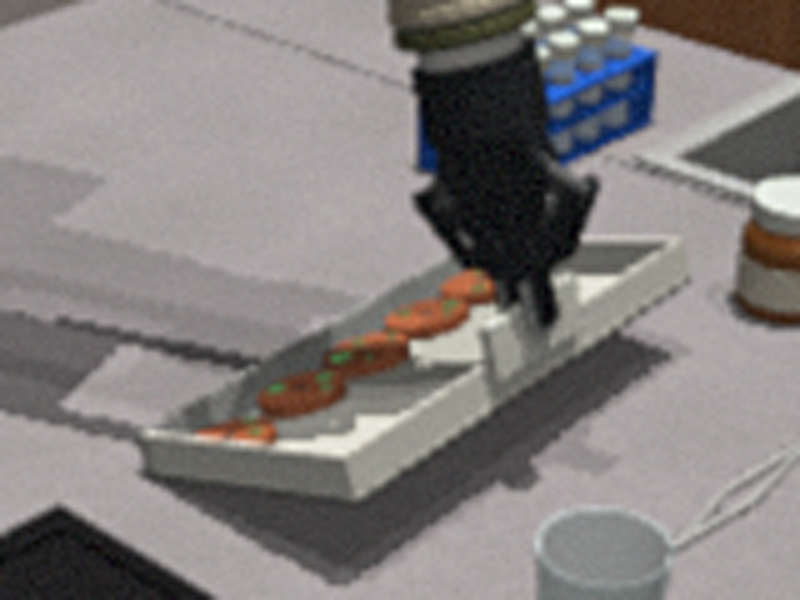

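{"method": "play_rows", "body": {"targets": [[[250, -1.6, -0.1, 2.9, 0.001, -0.0174, 0], [250, -3.3, -0.2, 5.7, 0.0019, -0.0349, 0], [250, -5.0, -0.3, 8.6, 0.0029, -0.0523, 0], [250, -6.7, -0.4, 11.4, 0.0039, -0.0697, 0], [250, -8.5, -0.5, 14.2, 0.0049, -0.0871, 0], [250, -8.5, -0.5, 14.2, 0.0049, -0.0871, 0], [250, -8.5, -0.5, 14.2, 0.0049, -0.0871, 0], [250, -8.5, -0.5, 14.2, 0.0049, -0.0871, 0], [250, -8.5, -0.5, 14.2, 0.0049, -0.0871, 0], [250, -8.5, -0.5, 14.2, 0.0049, -0.0871, 0]]]}}

```text
t: 37.3
eef_pos: [0.5933, 0.2225, 0.1036]
tool_rot: [1.947, 2.062, 0.419]
ft_force: [-1.5, 1.3, -2.6]
width: 0.0087
```

```bash
python3 - <<'E'
from h import *
im=snap("scene","sc23",(190,90,350,210)); pose()
im=snap("top","t23",(100,150,270,260))
E
```

```text
t 37.35 tcp [593.3 222.4 103.6] yaw_y(jaw) deg 3.26 zaxis [ 0.39   0.022 -0.921] F [-1.9  1.1 -3.6] w 9.0 q [ 0.34 -0.    1.93 -0.15  0.84  0.36]
```

View pics/sc23.png

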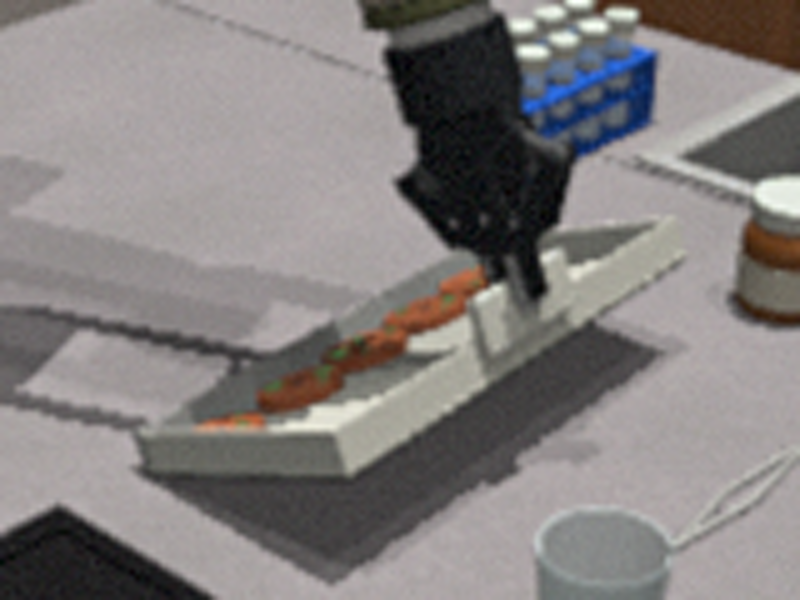

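View pics/t23.png

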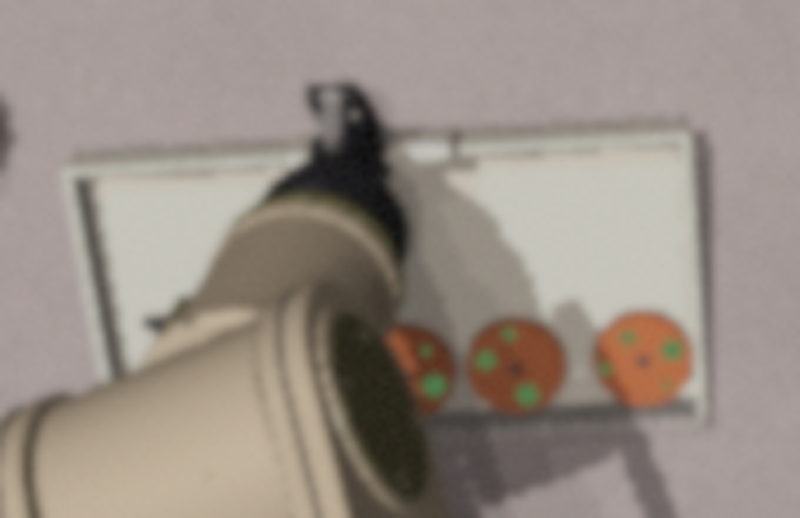

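Every disc I can see lies along the fence at 23°. Now I lower the tray back along the same arc.

{"method": "play_rows", "body": {"targets": [[[250, 1.8, 0.1, -2.8, -0.001, 0.0174, 0], [250, 3.5, 0.2, -5.6, -0.0019, 0.0349, 0], [250, 5.2, 0.3, -8.5, -0.0029, 0.0523, 0], [250, 6.9, 0.4, -11.3, -0.0039, 0.0697, 0], [250, 8.5, 0.5, -14.2, -0.0049, 0.0871, 0], [250, 10.0, 0.6, -17.1, -0.0058, 0.1046, 0], [250, 11.5, 0.7, -20.1, -0.0068, 0.122, 0], [250, 12.9, 0.8, -23.1, -0.0078, 0.1394, 0], [250, 14.3, 0.8, -26.1, -0.0088, 0.1568, 0], [250, 15.7, 0.9, -29.1, -0.0097, 0.1743, 0]]]}}

```text
t: 38.4
eef_pos: [0.6089, 0.2233, 0.0742]
tool_rot: [2.044, 2.164, 0.244]
ft_force: [-2.4, 1.0, -2.7]
width: 0.0087
```

{"method": "play_rows", "body": {"targets": [[[250, 1.3, 0.1, -3.1, -0.001, 0.0174, 0], [250, 2.5, 0.1, -6.2, -0.0019, 0.0349, 0], [250, 3.7, 0.2, -9.3, -0.0029, 0.0523, 0], [250, 4.8, 0.2, -12.4, -0.0039, 0.0697, 0], [250, 5.9, 0.3, -15.6, -0.0049, 0.0871, 0], [250, 6.9, 0.4, -18.7, -0.0058, 0.1046, 0], [250, 7.8, 0.4, -21.9, -0.0068, 0.122, 0], [250, 8.7, 0.5, -25.1, -0.0078, 0.1394, 0], [250, 9.6, 0.5, -28.3, -0.0088, 0.1568, 0], [250, 10.4, 0.6, -31.6, -0.0097, 0.1743, 0]]]}}

```text
t: 39.4
eef_pos: [0.6194, 0.2239, 0.0427]
tool_rot: [2.133, 2.258, 0.057]
ft_force: [-2.8, -0.7, -3.5]
width: 0.0087
```

{"method": "play_rows", "body": {"targets": [[[250, 0.3, 0, -1.6, -0.0005, 0.0087, 0], [250, 0.7, 0, -3.2, -0.001, 0.0174, 0], [250, 1.0, 0, -4.9, -0.0015, 0.0262, 0], [250, 1.3, 0.1, -6.5, -0.0019, 0.0349, 0], [250, 1.7, 0.1, -8.1, -0.0024, 0.0436, 0], [250, 2.0, 0.1, -9.5, -0.0029, 0.0523, 0], [250, 2.0, 0.1, -9.7, -0.0029, 0.0523, 0], [250, 2.0, 0.1, -9.7, -0.0029, 0.0523, 0]]]}}

```text
t: 40.2
eef_pos: [0.6217, 0.2241, 0.0341]
tool_rot: [2.157, 2.284, 0.0]
ft_force: [-4.6, -1.0, 1.5]
width: 0.0089
```

```bash
python3 - <<'E'
from h import *
im=snap("scene","sc24",(190,90,350,210)); pose()
E
```

```text
t 40.25 tcp [621.6 224.1  34.1] yaw_y(jaw) deg 3.27 zaxis [ 0.  0. -1.] F [-4.3 -1.5  1.4] w 8.7 q [0.27 0.45 1.47 0.   1.21 0.21]
```

View pics/sc24.png

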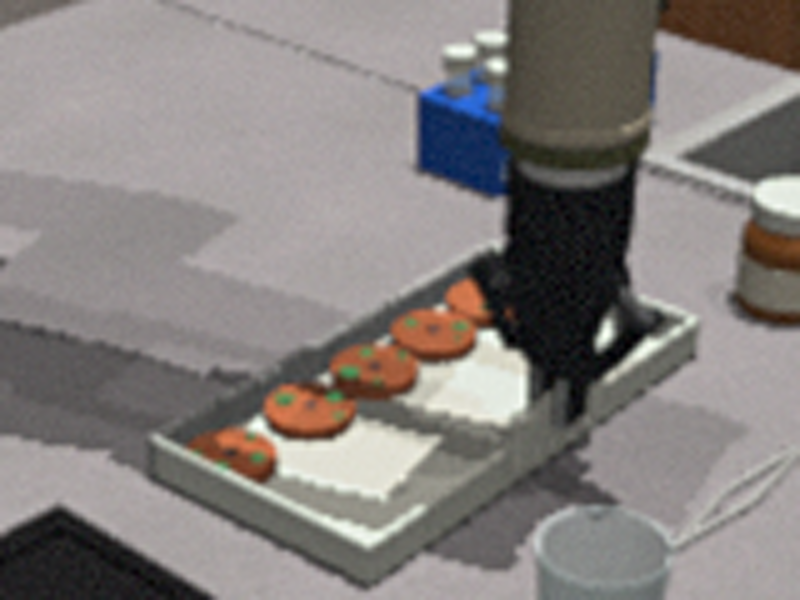

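{"method": "play_rows", "body": {"targets": [[[230, 0, 0, 0, 0, 0, 0], [210, 0, 0, 0, 0, 0, 0], [180, 0, 0, 0, 0, 0, 0], [150, 0, 0, 0, 0, 0, 0], [130, 0, 0, 0, 0, 0, 0], [120, 0, 0, 0, 0, 0, 0], [120, 0, 0, 15, 0, 0, 0], [120, 0, 0, 40, 0, 0, 0], [120, 0, 0, 80, 0, 0, 0], [120, 0, 0, 80, 0, 0, 0]]], "newtons": 40}}

```text
t: 41.25
eef_pos: [0.6257, 0.2253, 0.1221]
tool_rot: [2.153, 2.279, 0.016]
ft_force: [0.6, -1.2, 1.0]
width: 0.045
```

{"method": "play_rows", "body": {"targets": [[[120, -60, -310, 0, 0, 0, 0], [120, -60, -310, 0, 0, 0, 0], [120, -60, -310, 0, 0, 0, 0], [120, -60, -310, 0, 0, 0, 0], [120, -60, -310, 0, 0, 0, 0], [120, -60, -310, 0, 0, 0, 0], [120, -60, -310, 0, 0, 0, 0], [120, -60, -310, 0, 0, 0, 0], [120, -60, -450, 0, 0, 0, 0], [120, -60, -450, 0, 0, 0, 0]]]}}

```text
t: 42.25
eef_pos: [0.5624, -0.1846, 0.114]
tool_rot: [2.152, 2.288, 0.002]
ft_force: [1.0, -0.6, -0.2]
width: 0.0452
```

```bash
python3 - <<'E'
from h import *
im=snap("top","t25",(100,130,330,260)); np.savez("t25.npz",**im)
im2=snap("scene","s25",(150,110,350,260));np.savez("s25.npz",**im2); pose()
for nm,m_ in (("top",im),("scene",im2)):
    hsv=cv2.cvtColor(m_["color"],cv2.COLOR_RGB2HSV); m=cv2.inRange(hsv,(3,110,60),(16,255,255))
    print(nm,orange(m_,.016))
E
```

```text
t 42.35 tcp [ 562.  -189.9  114.2] yaw_y(jaw) deg 3.1 zaxis [ 0.002 -0.002 -1.   ] F [-0.1  0.6  0.7] w 45.1 q [-0.41  0.19  1.64 -0.    1.31 -0.47]
top [[466.8, 282.5, 54, 194], [475.3, 151.6, 49, 52], [478.6, 77.0, 46, 53]]
scene [[-147.0, 2437.1, 2022, 3391], [471.0, 219.4, 62, 351]]
```

View pics/t25.png

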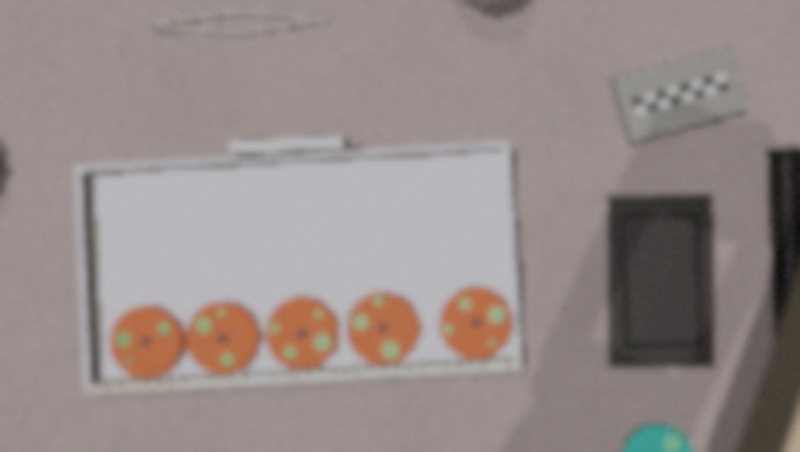

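View pics/s25.png

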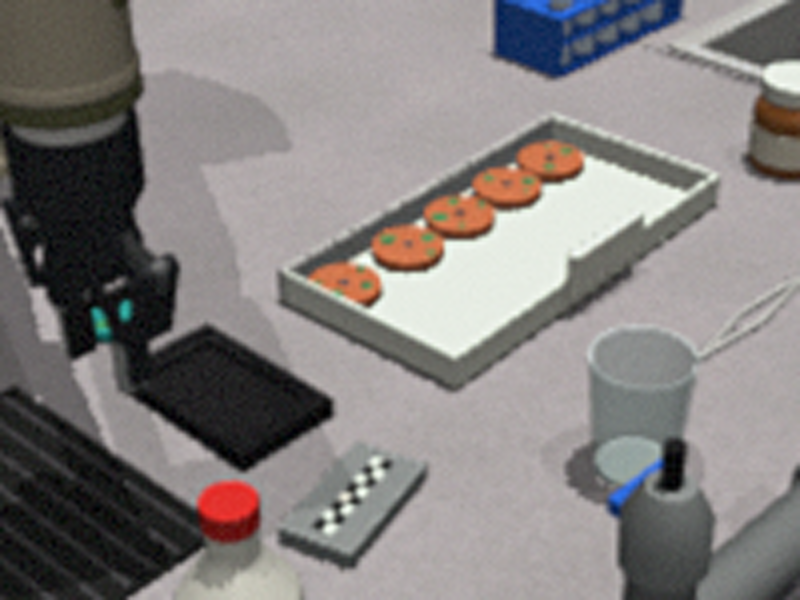

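```bash
python3 - <<'E'
from h import *
t=dict(np.load("t25.npz"))
hsv=cv2.cvtColor(t["color"],cv2.COLOR_RGB2HSV); m=cv2.inRange(hsv,(3,100,60),(16,255,255)); m[:, 260:]=0;m[:150]=0
m=cv2.morphologyEx(cv2.resize(m,None,fx=4,fy=4,interpolation=cv2.INTER_LINEAR),cv2.MORPH_CLOSE,np.ones((13,13)))
m=(m>127).astype(np.uint8)*255
d=cv2.distanceTransform(m,cv2.DIST_L2,5); pk=(d>0.85*d.max()).astype(np.uint8)
n,l,s,c=cv2.connectedComponentsWithStats(pk)
a=np.radians(3.2); ex=np.array([np.cos(a),np.sin(a)]); ey=np.array([-ex[1],ex[0]])
for i in range(1,n):
    uv=(c[i]+.5)/4-.5; p=cast(t,uv,.016)[0]*1000; r=p[:2]-[527.5,220.3]; print(p[:2].round(1),"tray",(r@ex).round(1),(r@ey).round(1))
c=np.array([[75,165],[512,142],[522,367],[85,391]])/3.478+[100,130]-.5
p=cast(t,c,.03)*1000; print(p[:,:2].round(1).tolist(),p.mean(0))
c=np.array([[85,313],[157,113]])
def crop(b,tag):
    q=t["color"][b[1]:b[3],b[0]:b[2],::-1]; f=min(800/q.shape[1],600/q.shape[0]); cv2.imwrite(tag,cv2.resize(q,None,fx=f,fy=f,interpolation=cv2.INTER_NEAREST))
crop((120,205,255,248),"pics/f25.png")
E
```

```text
[463.4 342.6] tray -57.2 125.7
[[606.4, 399.3], [625.9, 47.9], [445.5, 39.3], [425.5, 388.2]] [525.81956786 218.67620568  30.        ]
```

View pics/f25.png

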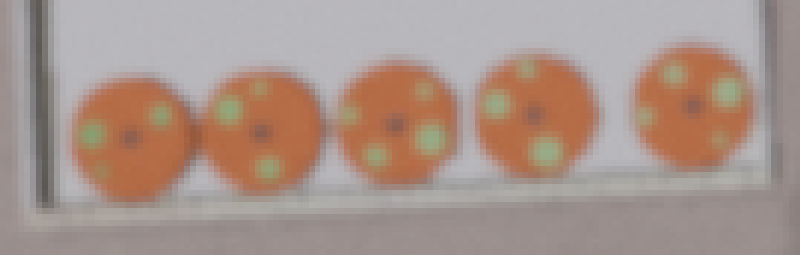

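```bash
python3 - <<'E'
from h import *
def holes(m,z,roi):
    c=m["color"][roi[1]:roi[3],roi[0]:roi[2]]; b=cv2.resize(c,None,fx=8,fy=8,interpolation=cv2.INTER_CUBIC)
    hsv=cv2.cvtColor(b,cv2.COLOR_RGB2HSV); o=cv2.inRange(hsv,(3,100,40),(16,255,255))
    o=cv2.morphologyEx(o,cv2.MORPH_OPEN,np.ones((5,5)))
    cs,h=cv2.findContours(o,cv2.RETR_CCOMP,cv2.CHAIN_APPROX_NONE); out=[]
    for k,q in enumerate(cs):
        if h[0][k][3]<0 or cv2.contourArea(q)<60: continue
        mk=np.zeros_like(o); cv2.drawContours(mk,[q],-1,255,-1); mean=cv2.mean(b,mk)
        if mean[1]>mean[0]*1.0: continue
        M=cv2.moments(q); u=np.array([M["m10"]/M["m00"],M["m01"]/M["m00"]]); out.append(cast(m,(u+.5)/8-.5+roi[:2],z)[0]*1000)
    return out
a=np.radians(3.2); ex=np.array([np.cos(a),np.sin(a)]); ey=np.array([-ex[1],ex[0]])
for nm,roi,O in (("t25",(120,205,255,248),[527.3,220]),("s25",(220,130,310,195),[527.4,218])):
    m=dict(np.load(nm+".npz"))
    for p in holes(m,.016,roi): r=p[:2]-O; print(nm,p[:2].round(1),"tray",(r@ex).round(1),(r@ey).round(1))
s=dict(np.load("s25.npz")); q=s["color"][135:190,220:300,::-1]; cv2.imwrite("pics/g25.png",cv2.resize(q,None,fx=10,fy=10,interpolation=cv2.INTER_NEAREST))
E
```

```text
t25 [449.5 278.5] tray -74.4 62.8
t25 [474.7 329.9] tray -46.4 112.7
t25 [487.7 283.5] tray -36.0 65.6
t25 [455.4 227.4] tray -71.3 11.4
t25 [464.1 201.3] tray -64.2 -15.1
t25 [486.7 204.7] tray -41.4 -13.0
t25 [495.3  86.1] tray -39.4 -132.0
s25 [492.6  87.9] tray -42.0 -128.0
s25 [476.1  79. ] tray -58.9 -135.9
s25 [495.6 157.5] tray -35.2 -58.6
s25 [477.2 172.9] tray -52.6 -42.2
s25 [484.8 205.8] tray -43.2 -9.8
s25 [472.2 243.9] tray -53.7 29.0
s25 [475.3 300.8] tray -47.4 85.6
s25 [446.2 281.1] tray -77.6 67.6
s25 [471.6 333. ] tray -49.3 117.9
```

View pics/g25.png

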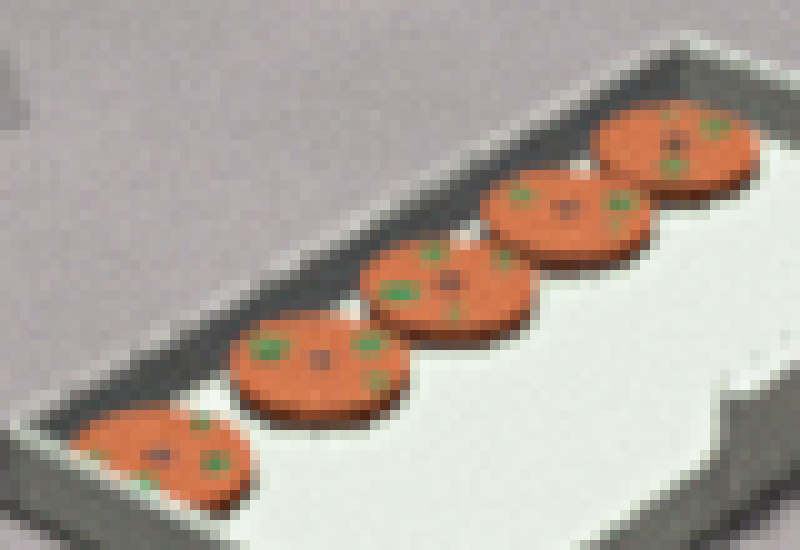

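```bash
python3 - <<'E'
from h import *
t=dict(np.load("top0.npz")); s=dict(np.load("s25.npz"))
def z(m,b,tag,g):
    q=m["color"][b[1]:b[3],b[0]:b[2],::-1].astype(float); q=np.clip(255*(q/g),0,255).astype(np.uint8); f=min(800/q.shape[1],600/q.shape[0]); print(tag,f); cv2.imwrite(tag,cv2.resize(q,None,fx=f,fy=f,interpolation=cv2.INTER_NEAREST))
z(t,(268,180,312,242),"pics/h0.png",110); z(s,(175,185,240,235),"pics/h1.png",90)
# subpixel outer edges in top: per-row/col crossing
g=cv2.cvtColor(t["color"],cv2.COLOR_RGB2GRAY).astype(float)
def cross(line,thr,rev=False):
    idx=range(len(line)-1)
    for i in (reversed(idx) if rev else idx):
        a,b=line[i],line[i+1]
        if (a-thr)*(b-thr)<=0 and a!=b: return i+(thr-a)/(b-a)
L=[];Rr=[]
for v in range(192,232):
    ln=g[v,268:312]; L.append((268+cross(ln,100),v)); Rr.append((268+cross(ln,100,True),v))
T=[];B=[]
for u in range(279,302):
    ln=g[178:245,u]; T.append((u,178+cross(ln,100))); B.append((u,178+cross(ln,100,True)))
for n,e,zz in (("L(+y)",L,0.0),("R(-y)",Rr,.016),("T(+x)",T,.016),("B(-x)",B,.016)):
    p=cast(t,np.array(e),zz)[:,:2]*1000; vx,vy,x0,y0=cv2.fitLine(p.astype(np.float32),cv2.DIST_HUBER,0,.01,.01).ravel(); print(n,round(float(x0),2),round(float(y0),2),"ang",np.degrees(np.arctan2(vy,vx)).round(2))
m=dict(np.load("t25.npz")); lab=cv2.cvtColor(m["color"],cv2.COLOR_RGB2LAB).astype(int)
k=((lab[:,:,1]<130)).astype(np.uint8)*255; k[:,:268]=0;k[:,322:]=0;k[:138]=0;k[176:]=0; k=cv2.morphologyEx(k,cv2.MORPH_CLOSE,np.ones((3,3)))
for r,a in rect(m,k,.014): print("block",r,a)
E
```

```text
pics/h0.png 9.67741935483871
pics/h1.png 12.0
L(+y) 521.49 -32.08 ang 0.46
R(-y) 509.37 -115.94 ang 0.23
T(+x) 583.47 -74.79 ang -89.03
B(-x) 445.39 -68.37 ang -89.77
block ((666.6216430664062, -88.91925811767578), (55.11924743652344, 99.97348022460938), 15.44873332977295) 608.5
```

View pics/h0.png

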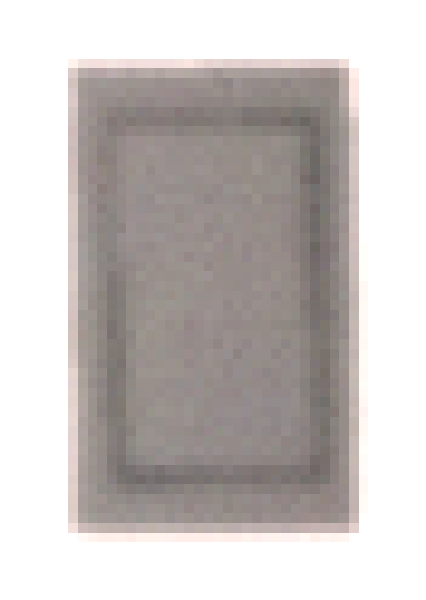

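View pics/h1.png

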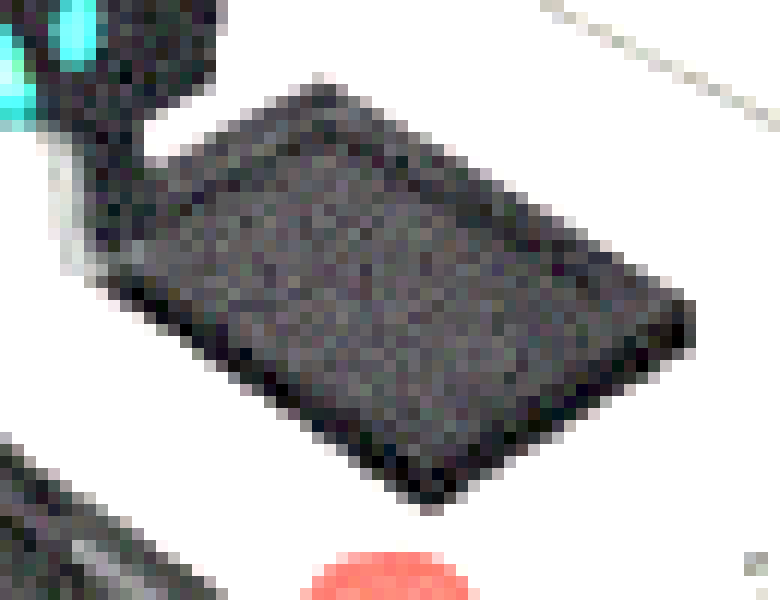

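The discs form one row touching the fence in both views, and the tray stands where it started. Next is the scale block.

{"method": "play_rows", "body": {"targets": [[[30, 104, 99, -20, 0, 0, 0.215], [30, 104, 99, -20, 0, 0, 0.215], [30, 104, 99, -20, 0, 0, 0.215], [30, 104, 99, -50, 0, 0, 0.215], [30, 104, 99, -60, 0, 0, 0.215], [30, 104, 99, -60, 0, 0, 0.215], [30, 104, 99, -60, 0, 0, 0.215], [30, 104, 99, -60, 0, 0, 0.215]]]}}

```text
t: 43.15
eef_pos: [0.666, -0.0876, 0.0551]
tool_rot: [1.9, 2.5, 0.002]
ft_force: [0.3, 0.6, 0.6]
width: 0.0754
```

```bash
python3 - <<'E'
from h import *
im=snap("scene","s26",(180,170,290,260)); delta(666.3,-90.3,30,15.4)
E
```

```text
t 43.2 tcp [666.1 -87.7  55.2] yaw_y(jaw) deg 15.53 zaxis [ 0.002 -0.    -1.   ] F [-0.2 -0.7 -0.1] w 75.5 q [-0.21  0.45  1.43  0.    1.25 -0.48]
delta [  0.2  -2.6 -25.2] turn -0.0022
```

View pics/s26.png

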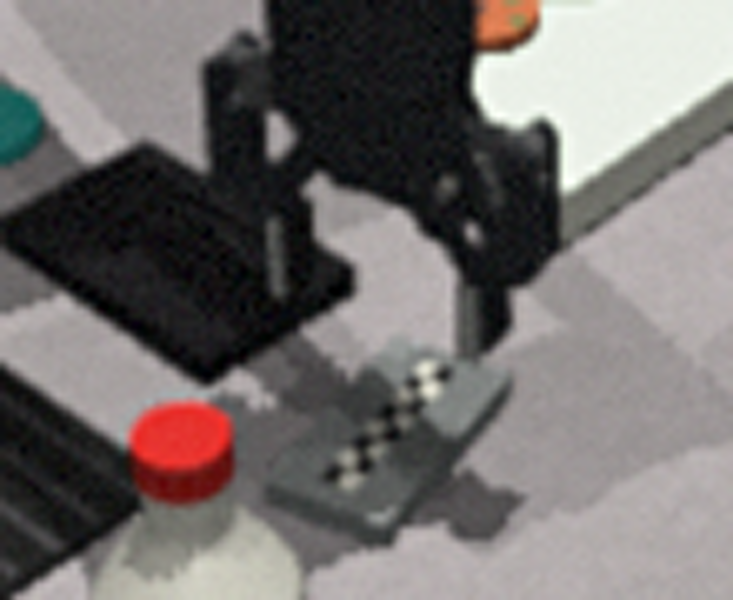

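{"method": "play_rows", "body": {"targets": [[[30, 0, -2.5, -20, 0, 0, -0.002], [30, 0, -2.5, -25, 0, 0, -0.002], [30, 0, -2.5, -25, 0, 0, -0.002], [30, 0, -2.5, -25, 0, 0, -0.002]]]}}

```text
t: 43.6
eef_pos: [0.6655, -0.0897, 0.0291]
tool_rot: [1.903, 2.5, 0.0]
ft_force: [-0.1, 0.9, 0.2]
width: 0.0753
```

```bash
python3 - <<'E'
from h import *
delta(666.3,-90.3,2.5,15.4)
E
```

```text
t 43.6 tcp [665.5 -89.7  29.1] yaw_y(jaw) deg 15.44 zaxis [ 0.  0. -1.] F [-0.1  0.9  0.2] w 75.3 q [-0.21  0.49  1.44  0.    1.21 -0.48]
delta [  0.8  -0.6 -26.6] turn -0.0008
```

{"method": "play_rows", "body": {"targets": [[[30, 0.5, -0.5, -18, 0, 0, 0], [30, 0.5, -0.5, -24, 0, 0, 0], [30, 0.5, -0.5, -27, 0, 0, 0], [30, 0.5, -0.5, -27, 0, 0, 0], [60, 0.5, -0.5, -27, 0, 0, 0], [90, 0.5, -0.5, -27, 0, 0, 0], [140, 0.5, -0.5, -27, 0, 0, 0], [140, 0.5, -0.5, -27, 0, 0, 0], [140, 0.5, -0.5, -27, 0, 0, 0], [140, 0.5, -0.5, -27, 0, 0, 0]]]}}

```text
t: 44.6
eef_pos: [0.6665, -0.0901, 0.0022]
tool_rot: [1.902, 2.499, 0.001]
ft_force: [0.5, 0.1, 6.2]
width: 0.0536
```

```bash
python3 - <<'E'
from h import *
im=snap("scene","s27",(180,170,290,260)); pose()
E
```

```text
t 44.65 tcp [666.6 -90.1   2.2] yaw_y(jaw) deg 15.47 zaxis [ 0.001 -0.    -1.   ] F [1.  0.3 6.1] w 53.8 q [-0.21  0.52  1.45  0.    1.17 -0.48]
```

View pics/s27.png

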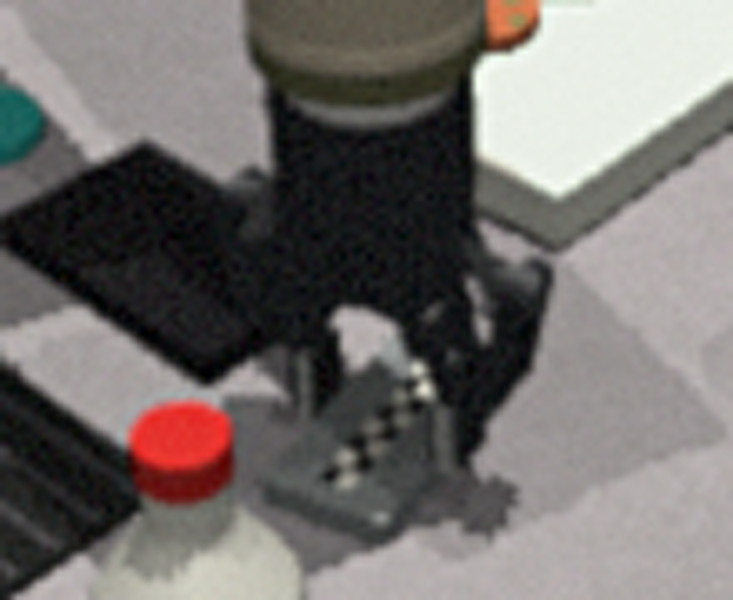

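{"method": "play_rows", "body": {"targets": [[[140, 0, 0, 15, 0, 0, 0], [140, 0, 0, 35, 0, 0, 0], [140, 0, 0, 60, 0, 0, 0], [140, 0, 0, 60, 0, 0, 0], [140, 0, 0, 60, 0, 0, 0]]]}}

```text
t: 45.15
eef_pos: [0.6662, -0.0901, 0.062]
tool_rot: [1.902, 2.499, 0.001]
ft_force: [-0.5, -0.4, -2.5]
width: 0.0539
```

```bash
python3 - <<'E'
from h import *
im=snap("scene","s28",(180,150,290,240)); delta(514.5,-75.5,62,90.4)
E
```

```text
t 45.2 tcp [665.2 -89.9  60.6] yaw_y(jaw) deg 15.47 zaxis [-0.001  0.    -1.   ] F [-0.4 -1.1 -1. ] w 53.8 q [-0.21  0.45  1.43  0.    1.27 -0.48]
delta [-150.7   14.4    1.4] turn 1.3078
```

View pics/s28.png

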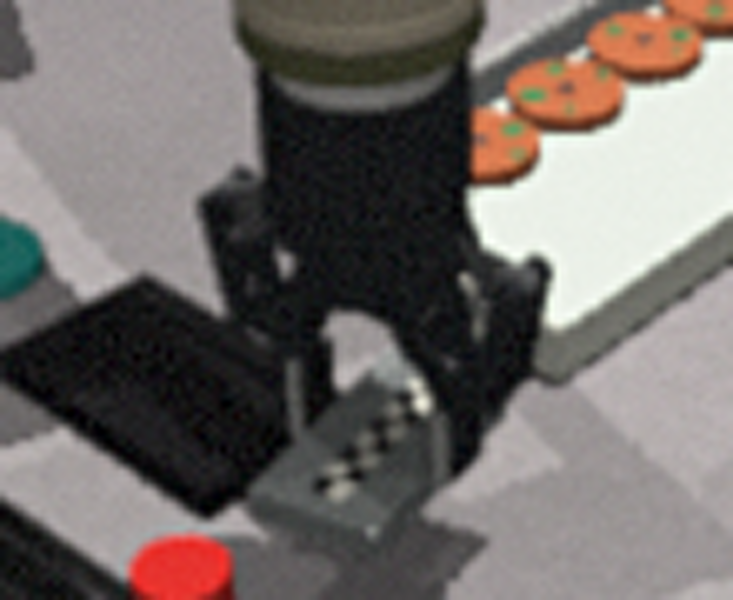

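{"method": "play_rows", "body": {"targets": [[[140, -150.7, 14.4, 0, 0, 0, 0.15], [140, -150.7, 14.4, 0, 0, 0, 0.3], [140, -150.7, 14.4, 0, 0, 0, 0.45], [140, -150.7, 14.4, 0, 0, 0, 0.6], [140, -150.7, 14.4, 0, 0, 0, 0.75], [140, -150.7, 14.4, 0, 0, 0, 0.9], [140, -150.7, 14.4, 0, 0, 0, 1.04], [140, -150.7, 14.4, 0, 0, 0, 1.18], [140, -150.7, 14.4, 0, 0, 0, 1.3078], [140, -150.7, 14.4, 0, 0, 0, 1.3078]]]}}

```text
t: 46.2
eef_pos: [0.5137, -0.0753, 0.0596]
tool_rot: [0.014, -3.138, -0.001]
ft_force: [-0.3, -0.5, -2.0]
width: 0.0541
```

{"method": "play_rows", "body": {"targets": [[[140, 0, 0, -20, 0, 0, 0], [140, 0, 0, -30, 0, 0, 0], [140, 0, 0, -30, 0, 0, 0], [140, 0, 0, -30, 0, 0, 0], [140, 0, 0, -30, 0, 0, 0]]]}}

```text
t: 46.7
eef_pos: [0.5155, -0.0757, 0.0318]
tool_rot: [-0.01, 3.141, -0.0]
ft_force: [0.4, 0.4, -2.3]
width: 0.054
```

```bash
python3 - <<'E'
from h import *
im=snap("scene","s29",(160,170,260,245)); im=snap("top","t29",(260,165,325,250)); np.savez("t29.npz",**im); delta(514.5,-75.5,20,90.4)
E
```

```text
t 46.8 tcp [515.8 -75.7  32.1] yaw_y(jaw) deg 90.38 zaxis [ 0.001 -0.    -1.   ] F [ 0.8 -0.4 -1. ] w 54.0 q [-0.24  0.11  1.89 -0.    1.14 -1.82]
delta [ -1.3   0.2 -12.1] turn 0.0004
```

View pics/s29.png

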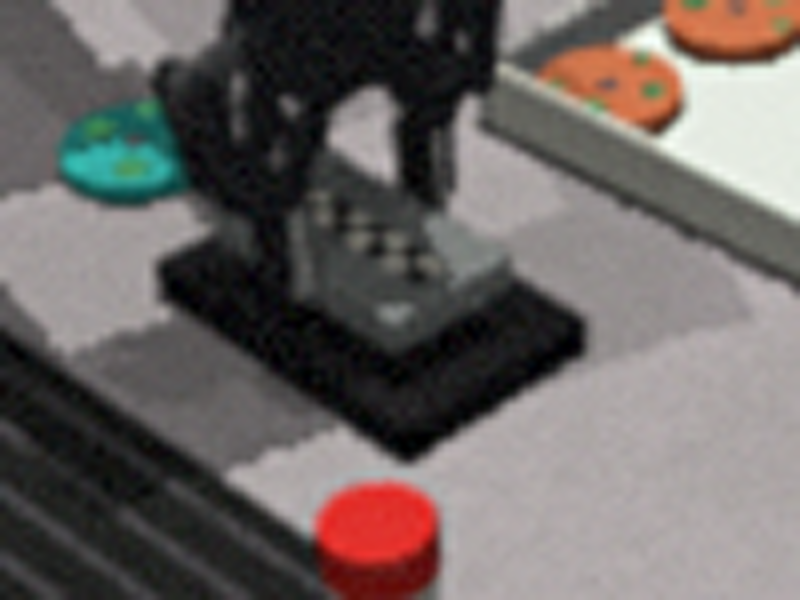

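View pics/t29.png

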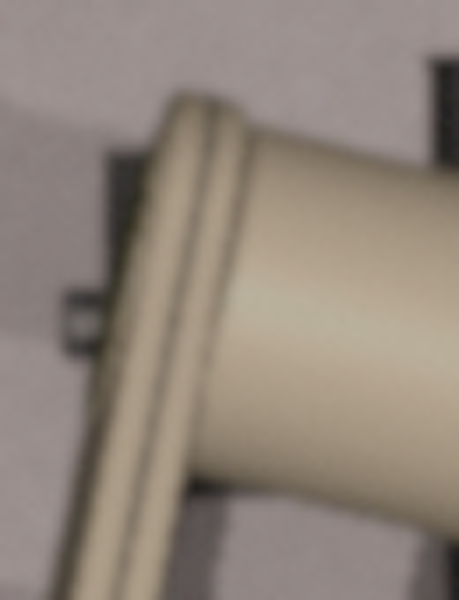

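```bash
python3 - <<'E'
from h import *
s=dict(np.load("s25.npz"))
def px(c): return np.array(c,float)/8+[160,170]-.5
print("blk bottom corner +x-y z30",cast(s,px([[398,352]]),.030)*1000)
print("blk top corner +x-y z44",cast(s,px([[398,302]]),.044)*1000)
print("blk top corner +x+y z44",cast(s,px([[510,258]]),.044)*1000, "bottom z30",cast(s,px([[512,283]]),.030)*1000)
print("holder +x+y top z16",cast(s,px([[585,322]]),.016)*1000,"bottom z0",cast(s,px([[584,355]]),0)*1000)
print("holder +x-y bottom",cast(s,px([[408,462]]),0)*1000,"top",cast(s,px([[408,422]]),.016)*1000)
c=np.array([[320,82],[695,300]])/12+[175,185]-.5
print("holder from h1: -x+y, +x+y",cast(s,c,.016)*1000)
# reproject predictions
K=s["mtx"];T=np.linalg.inv(s["cam_to_world"])
for n,p in dict(b1=(.5658,-.1032,.030),b2=(.5658,-.0482,.044),h1=(.5845,-.033,.016),h2=(.585,-.118,0)).items():
    q=T[:3,:3]@np.array(p)+T[:3,3]; q=K@q; print(n,((q[:2]/q[2]+.5-[160,170])*8).round(1))
E
```

```text
blk bottom corner +x-y z30 [[ 562.68084804 -100.38936907   30.        ]]
blk top corner +x-y z44 [[555.89911671 -93.23087117  44.        ]]
blk top corner +x+y z44 [[564.74274961 -49.76184596  44.        ]] bottom z30 [[561.49954407 -47.06130373  30.        ]]
holder +x+y top z16 [[582.9329127  -32.69560025  16.        ]] bottom z0 [[581.01008191 -32.41434551   0.        ]]
holder +x-y bottom [[ 580.84578763 -114.32151951    0.        ]] top [[ 580.24686935 -112.16340461   16.        ]]
holder from h1: -x+y, +x+y [[445.83458217 -35.93358028  16.        ]
 [581.64734551 -32.30922611  16.        ]]
b1 [397.6 359.6]
b2 [515.4 257.3]
h1 [587.4 324.2]
h2 [407.6 472.5]
```

{"method": "play_rows", "body": {"targets": [[[140, -0.5, 0, -6, 0, 0, 0], [140, -0.5, 0, -10, 0, 0, 0], [140, -0.5, 0, -12, 0, 0, 0], [140, -0.5, 0, -14, 0, 0, 0], [140, -0.5, 0, -15, 0, 0, 0], [140, -0.5, 0, -16, 0, 0, 0], [140, -0.5, 0, -16, 0, 0, 0]]]}}

```text
t: 47.5
eef_pos: [0.5146, -0.0756, 0.0152]
tool_rot: [0.011, -3.141, 0.0]
ft_force: [0.6, 0.5, -0.8]
width: 0.0534
```

```bash
python3 - <<'E'
from h import *
im=snap("scene","s30",(160,170,260,245)); pose()
E
```

```text
t 47.55 tcp [514.6 -75.6  15.3] yaw_y(jaw) deg 90.4 zaxis [-0. -0. -1.] F [ 0.2 -0.6 -1.4] w 53.4 q [-0.24  0.14  1.9  -0.    1.11 -1.82]
```

View pics/s30.png

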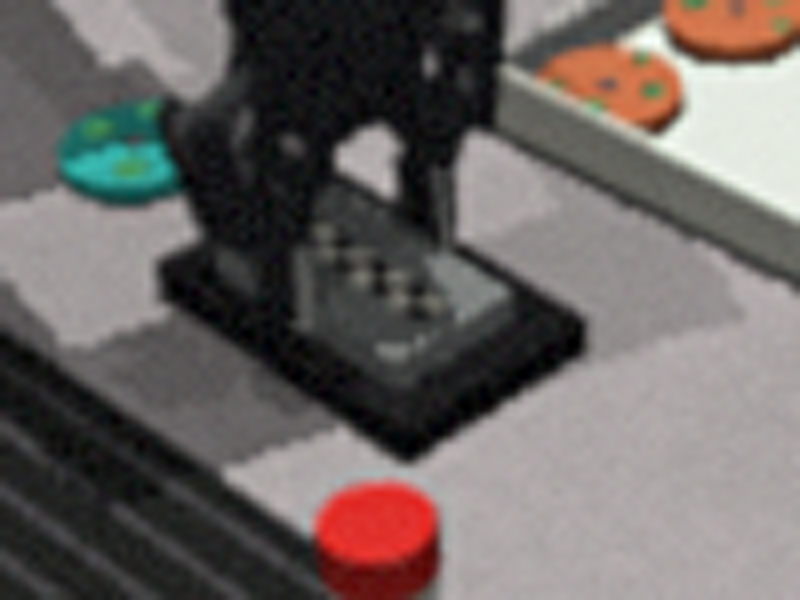

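{"method": "play_rows", "body": {"targets": [[[140, 0, 0, -1, 0, 0, 0], [140, 0, 0, -2, 0, 0, 0], [140, 0, 0, -3, 0, 0, 0], [140, 0, 0, -3, 0, 0, 0], [140, 0, 0, -3, 0, 0, 0]]]}}

```text
t: 48.05
eef_pos: [0.5147, -0.0756, 0.0124]
tool_rot: [0.011, -3.142, 0.0]
ft_force: [-1.8, 0.4, 1.3]
width: 0.0536
```

```bash
python3 - <<'E'
from h import *
pose()
E
```

```text
t 48.05 tcp [514.7 -75.6  12.4] yaw_y(jaw) deg 90.4 zaxis [-0. -0. -1.] F [-1.8  0.4  1.3] w 53.6 q [-0.24  0.14  1.9  -0.    1.1  -1.82]
```

{"method": "play_rows", "body": {"targets": [[[140, 0, 0, -0.8, 0, 0, 0], [140, 0, 0, -0.8, 0, 0, 0], [100, 0, 0, -0.5, 0, 0, 0], [70, 0, 0, -0.5, 0, 0, 0], [40, 0, 0, -0.5, 0, 0, 0], [40, 0, 0, -0.5, 0, 0, 0], [40, 0, 0, 20, 0, 0, 0], [40, 0, 0, 50, 0, 0, 0], [40, 0, 0, 50, 0, 0, 0]]]}}

```text
t: 48.95
eef_pos: [0.5178, -0.0763, 0.0665]
tool_rot: [-0.011, 3.135, -0.003]
ft_force: [0.4, -0.1, 0.7]
width: 0.072
```

{"method": "play_rows", "body": {"targets": [[[40, 0, 0, 30, 0, 0, 0], [255, -100, -220, 70, 0, 0, -0.5], [255, -100, -220, 70, 0, 0, -0.5], [255, -100, -220, 70, 0, 0, -0.5], [255, -100, -220, 70, 0, 0, -0.5], [255, -100, -220, 70, 0, 0, -0.5], [255, -100, -220, 70, 0, 0, -0.5], [255, -100, -220, 70, 0, 0, -0.5], [255, -100, -220, 70, 0, 0, -0.5]]]}}

```text
t: 49.85
eef_pos: [0.4147, -0.2945, 0.1315]
tool_rot: [-0.766, -3.046, -0.001]
ft_force: [-0.3, 0.5, -0.1]
width: 0.0002
```

```bash
python3 - <<'E'
from h import *
im=snap("scene","s31",(160,140,300,245)); im2=snap("top","t31",(100,120,335,280)); pose()
z=[];
def crop(t,b,tag):
    q=t["color"][b[1]:b[3],b[0]:b[2],::-1]; f=min(800/q.shape[1],600/q.shape[0]); cv2.imwrite(tag,cv2.resize(q,None,fx=f,fy=f,interpolation=cv2.INTER_NEAREST))
crop(im2,(268,180,312,242),"pics/h31.png")
# heights of block top & holder vs bench from z_map both cams
for nm,m in (("top",im2),("scene",im)):
    K=m["mtx"];T=m["cam_to_world"];v,u=np.mgrid[0:384,0:512]; Z=m["z_map"]
    P=np.stack([(u-K[0,2])/K[0,0]*Z,(v-K[1,2])/K[1,1]*Z,Z],-1)@T[:3,:3].T+T[:3,3]
    def h(x0,x1,y0,y1):
        k=(Z>0)&(P[...,0]>x0)&(P[...,0]<x1)&(P[...,1]>y0)&(P[...,1]<y1); return round(float(np.median(P[...,2][k])*1000),1),int(k.sum())
    print(nm,"block +x",h(.545,.56,-.095,-.055),"mid",h(.5,.53,-.095,-.055),"-x",h(.47,.485,-.095,-.055),"+y",h(.475,.555,-.062,-.053),"-y",h(.475,.555,-.098,-.089),"bench",h(.60,.63,-.1,-.05),"holder rim",h(.573,.58,-.1,-.05))
E
```

```text
t 49.95 tcp [ 415.  -294.1  131.6] yaw_y(jaw) deg 61.86 zaxis [-0.001  0.001 -1.   ] F [ 0.2  0.9 -0.6] w -0.1 q [-0.72 -0.05  1.85  0.    1.33 -1.8 ]
top block +x (24.1, 70) mid (23.8, 154) -x (24.6, 84) +y (24.0, 87) -y (24.3, 87) bench (0.0, 183) holder rim (16.2, 34)
scene block +x (27.3, 40) mid (27.3, 84) -x (27.7, 41) +y (27.3, 50) -y (27.3, 55) bench (3.1, 126) holder rim (19.5, 27)
```

View pics/s31.png

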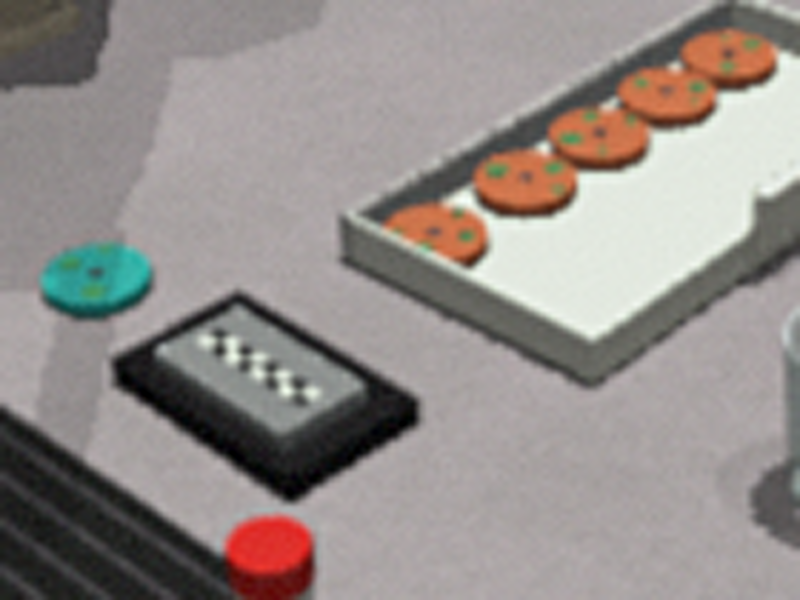

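View pics/t31.png

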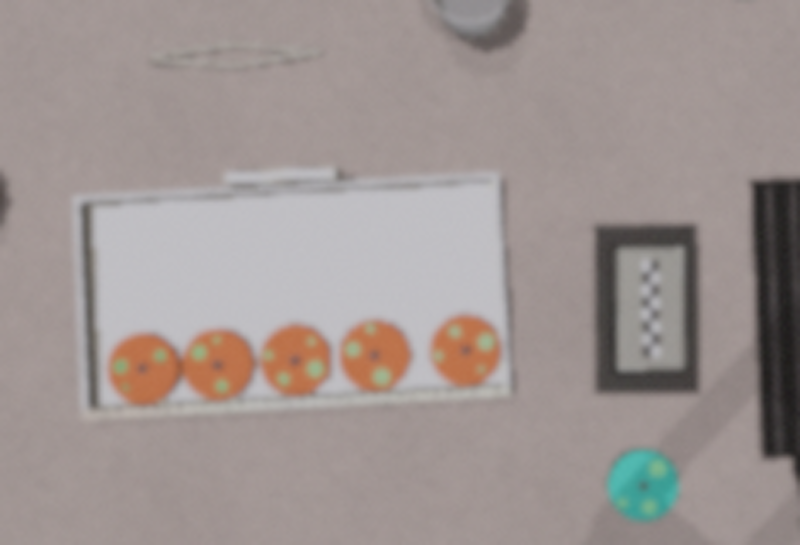

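```bash
python3 - <<'E'
from h import *
im=snap("top","t32"); o=pose(); job_done()
E
```

```text
t 50.0 tcp [ 415.1 -294.2  131.8] yaw_y(jaw) deg 61.87 zaxis [-0.001  0.001 -1.   ] F [-0.4 -0.4 -1.4] w -0.5 q [-0.72 -0.05  1.85  0.    1.33 -1.8 ]
the job is handed in; nothing more can be done
```

View pics/t32.png

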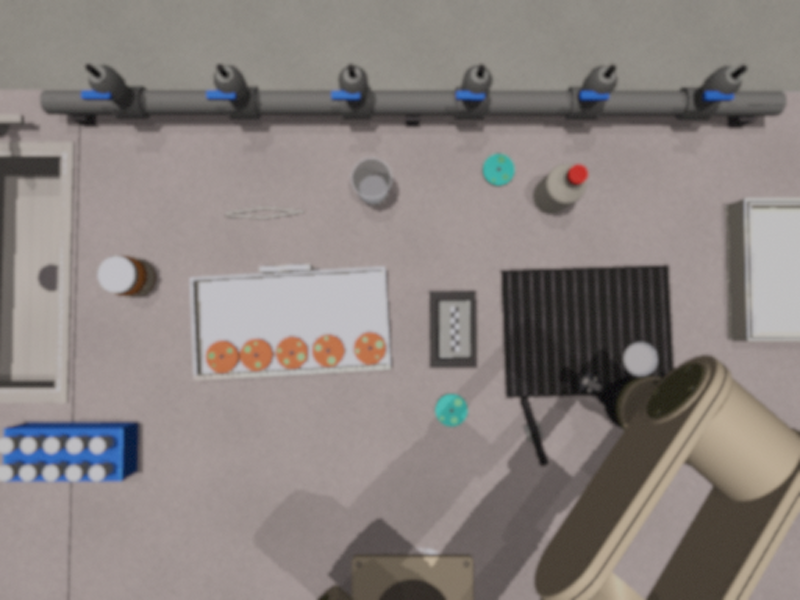

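The job is done and handed in at 50 s. All five terracotta discs were laid flat in the tray. The tray was then tipped to about 23° by its tab and lowered back where it stood, and the scale block was seated in the holder.

- **Discs:** In the last pictures they lie in one row along the fence, and their hole marks are in line to about 1 mm. The cameras are only good to about 1–2 mm, so I judged fence contact by eye and did not measure it. My automatic disc-centre and hole-mark checks failed, so I read the hole marks from the pictures by hand.
- **Tray:** The rim corners before and after agree to within about 2 mm.
- **Scale block:** Its top stands 24 mm above the bench, level at both ends and both sides. That matches fully seated (8 mm above the holder rim). The scene camera's depth read about 3 mm high everywhere, but gave the same difference.
- **Other lab things:** The beaker, bottle, jar, dish, forceps and both turquoise decoys look unmoved, judged by eye in the last top view.

Two things did not go to plan:
- **Slipped grip:** One grip on a disc was too high and slid off, and I gripped it again lower.
- **Disc knocked aside:** The first disc was knocked a few centimetres inside the tray while the arm was elsewhere. It kept a clear way to the fence, so I left it.

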